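# Slide the stop carriage onto the jig's dovetail rail and clamp it

### The arm

A 6-joint arm with a two-finger parallel gripper is mounted at the origin on a cart in front of the work surface, level with it; the furniture and walls round the work are solid. World frame = base frame: x ahead of the robot, y to its left, z up, the work surface at z = 0. Lengths are in m, angles in rad, forces in N, time in s.
With the tool pointing down it reaches from about 0.25 to 0.775 m from the base axis. Payload 4 kg.
Tool frame: the origin (TCP) lies between the finger pads; the fingertips stand 25 mm ahead of it and the grasp point (between the pads) lies 6 mm ahead of it; x points along the fingers, z is the direction in which the jaws open and shut, and the axes are right-handed (so a half turn about x gives the same grasp; the last joint's range is limited). The gripper opens to 94 mm and grips with 3 to 60 N. Pads are 16 mm wide; open, the fingers measure 119 mm over their backs; the gripper's body (75 mm by 177 mm) begins 78 mm behind the grasp point.
Start: joints at [1.231, 0.087, 1.371, -0, 1.684, -0.103], TCP at [0.129, 0.535, 0.231] pointing down, gripper open.
Joint ranges: [-3.1, 3.1], [-0.76, 2.03], [0.27, 2.55], [-1.08, 4.22], [0.17, 2.65], [-2.57, 2.57]. Speed limits (rad/s): [2.79, 2.79, 3.14, 3.14, 3.14, 3.14].

### API

Orientations are given as a unit quaternion [x, y, z, w].
In Python, from rig import r gives the robot as it stands. The module is installed in compiled form; this text tells all that it offers.
- The arm moves only by the tool arm_command, never from a script. Its arguments are lists of equal length, an entry for each row: "delta_pos": the shift along the tool's x, y, z in m, a list of three; "roll": the turn about the tool's x in rad; "claw": the gripper command: -1 is shut, 1 is fully open, values between are in proportion. A call has 1 to 20 rows; each row shifts and turns the pose as measured when the row begins, along the tool's axes as they then stand; what a row does not reach is not made up. A row lasts 1/10 s, in which the tool goes at most 50 mm and 8.59 degrees, less where a joint would pass 70% of its speed; a pose out of reach is approached as far as the arm can. A call is refused whole if a number of a shift passes 0.05 or a number of a turn 0.15, either way. A call with a gripper value outside its range is refused whole. The fingers move at their own pace and stop on an object; "squeeze" is the grip in N (left out, the last holds). Time passes only in rows, so rows that do not move let the fingers close. It gives the time, the measured TCP pose, the force and the opening at its end, in the units of the state.
- r.get_obs(): the state, without advancing time (a new reading comes with each control period).
- r.grab_frame(name): name is "scene" or "top"; returns a dict with "color" (420x560x3 uint8, blue, green, red), "vfov" (degrees; the focal length in pixels is half the picture's height over the tangent of half this angle, whatever the lens; pixels are square), "cx", "cy" (the principal point, pixels), "origin" and "orientation" of the camera in the world. Camera axes: x right, y up, looking along -z (the intrinsics and any distortion apply to the point x, -y, -z); pixel columns grow to the right and rows downward; lengths in m; the calibration is good to about 2 mm. A picture is of the moment at which its call begins. There is no depth.
- r.job_done(): hands the job in, once; it reports no verdict.
The state is a dict: "time": time; "q": joint angles; "joint_vel": joint speeds; "joint_torque": joint torques, N m; "position": TCP position; "tool_rot": TCP orientation; "ft_force": force on the tool from outside, world axes, zero at the start; "wrist_torque": the same for the moment, N m; "finger_gap": opening from 0.0 (shut) to 1.0 (fully open).
Only numpy, scipy, OpenCV 4.12 (cv2) and the standard library are available. Lean on these libraries where they do the work, as an engineer would, in place of code of your own. Each camera call takes 0.05 s, during which the arm holds its last target.

### The job

Slide the red carriage onto the dovetail rail of the grey jig from the rail's open end (the rail's height has been altered by a few millimetres, so feel for it), push it fully home against the blue end stop, and only then turn the black T-knob on the carriage clockwise until it is firmly tight, so that the carriage stays clamped there. Do not disturb the tape roll, the power brick or the solder spool, and let go of everything at the end.

Things in the scene. Friction and masses are not known exactly. Their poses are not given: they have to be found in the camera images.
- jig: Fixed grey board jig. Origin on the bench in the plane of its upright plate's front face, which looks to jig -x (robot side); y along the rail, z up. The aluminium upright is 16 mm thick, its top 82 mm above the bench; base plate 12 mm high, x -2..94, y -68..78. In front of the face (x < -2) below the rail is nothing but bench.
- rail_entry (a point): Open end of the steel dovetail rail: jig (0, -60, 57) mm, on the front face; jig axes. It runs to jig y = +60 and projects 13.5 mm from the face; 20.4 mm high at the face, 36 mm at its outer side; first 6 mm bevelled by 1.5 mm. It is screwed on in upright slots: its true centre line lies up to 7 mm above or below this nominal point (not measured): feel for it.
- end_stop (a point): Blue end stop closing the rail: this point is where the carriage's leading end lands, jig (-13.5, 60, 57) mm; jig axes. Block 12 mm thick (y), x -44..12, 24 to 90 mm above the bench.
- grip_post (a point): Centre of the black ribbed post on the loose red carriage (about 0.4 kg): pinch it across x. Post 16 (x) x 28 (y) x 38 mm, from 64 to 101.5 mm above the carriage's underside; this point 82.5 mm above it. Carriage axes: x = side its slot opens to, y = leading end, z up. It starts standing upright on the bench, as it must go on the rail but 18 to 32 mm lower.
- block_front (a point): Centre of the front plate of the red carriage, 32 mm above its underside; carriage axes. The red block is 110 mm long (y), 64 mm high, and reaches from x = +4.5 to +38.5 mm of this point; the clamp knob's top is 129 mm above the underside.
- slot_centre (a point): Centre of the carriage's dovetail slot, (17, 22, -50.5) mm from grip_post in carriage axes, 55 mm from either end. Slot 16 mm deep (x -8..+8 of here), open through both ends; play on the rail about 1.3 mm each way. On the rail this point is at jig x about -9 (-8 once clamped), z = the rail's true height (-2 to +3) mm, axes parallel to the jig's; against the stop at jig y = +5.
- knob_grip (a point): Centre of the black T-bar of the clamp knob, on its vertical axis; (17, 54, 35.5) mm from grip_post in carriage axes. The bar is 40 mm along this point's x, 12 mm thick along its y (grip across y), 26 mm high (top 11 mm above here); the point turns with the knob. The post's top lies 16.5 mm below this point.
- clamp_knob (a joint): Clamp knob angle, rad: grows turning clockwise from above, 0 loose (starts 0 to 0.35), hard limit 3.2. Lowers the brass shoe 2.4 mm per rad; friction about 0.1 N m; stays where left. On the rail it bites somewhere between 1.3 and 2.2 rad, then stiffens; firm (shoe over 10 N) is some 0.5 rad further. Turned further, it springs back to 2.7 to 3 when let go, and holds. Needs regrasps.
- tape_roll: Bystander: roll of yellow tape lying flat, 89 mm across, 18 mm high; origin under its centre.
- power_brick: Bystander: black power brick, 44 x 99 x 30 mm; origin under its centre.
- solder_spool: Bystander: blue spool of solder wire, standing, 64 mm across, 39 mm high; origin under its centre.
- shoe: Brass clamp shoe in the carriage's upper lip under the knob, 24 mm long; presses down on the rail's upper flank. Carriage axes; with the knob at 0 its origin is the centre of the carriage's underside. Not handled.

How it is judged:
On the way, in this order (a step that is already met when the one before it is completed fails the run):
1. the carriage is on the dovetail rail, home against the end stop (gap under 4 mm), with the clamp still loose (knob below 1 rad) (y of slot_centre in the frame of jig between 0.001 and 0.009 m and x of slot_centre in the frame of jig between -0.0125 and -0.005 m and z of slot_centre in the frame of jig between 0.047 and 0.067 m and angle between the y axis of slot_centre and the y axis of jig, either way round below 0.08 rad and value of joint clamp_knob below 1 rad), for 0.2 s.
2. the clamp is tight: knob turned past 1.5 rad and the shoe presses on the rail with more than 10 N (value of joint clamp_knob above 1.5 rad and contact force between shoe and jig above 10 N), for 0.2 s.
At the end, for the whole second after the job is handed in: The carriage sits on the rail (slot centre 9 mm in front of the upright within 3.5 mm, 47 to 67 mm above the bench, parallel to the rail within 0.08 rad), no more than 4 mm from the end stop, at rest, and its clamp shoe presses on the rail with more than 10 N, the knob turned past 1.5 rad (all of step 2 and y of slot_centre in the frame of jig between 0.001 and 0.009 m and x of slot_centre in the frame of jig between -0.0125 and -0.005 m and z of slot_centre in the frame of jig between 0.047 and 0.067 m and angle between the y axis of slot_centre and the y axis of jig, either way round below 0.08 rad and linear speed of shoe below 0.01 m/s); the robot touches nothing.
It fails at once if the tape roll is pushed more than 30 mm or tipped (distance of tape_roll from where it was at the start of the episode above 0.03 m or angle between tape_roll's own z axis and vertical above 0.4 rad).
It fails at once if the power brick is pushed more than 30 mm or tipped (distance of power_brick from where it was at the start of the episode above 0.03 m or angle between power_brick's own z axis and vertical above 0.4 rad).
It fails at once if the solder spool is pushed more than 30 mm or tipped (distance of solder_spool from where it was at the start of the episode above 0.03 m or angle between solder_spool's own z axis and vertical above 0.4 rad).
It also fails if it takes over 67 s, if anything falls off the work surface, if the arm or the gripper's body presses on something with over 40 N, if the wrist force passes 120 N, or if a joint passes its speed limit or range.

## Working session

There is one attempt and no reset: what is moved stays moved. The work goes in short steps, Python scripts to look and compute and a tool call to move; the robot and the scene stay as the last step left them, time stands still between calls to the robot, and variables do not carry over. Pictures are saved under pics/ and viewed, and the job is handed in when it is done.

Besides the shell and the picture viewer there is one more tool, called after "Call:" by a JSON object that holds its "method" and its "body", one argument or row to a line. arm_command: Moves the arm, as the interface text tells. Its arguments: {"type":"object","properties":{"delta_pos":{"type":"array"},"roll":{"type":"array"},"claw":{"type":"array"},"squeeze":{"type":"number"}},"required":["delta_pos","roll","claw"]}

```bash
ls; mkdir -p pics; python3 - <<'E'
from rig import r
import cv2
o=r.get_obs()
for k,v in o.items(): print(k,v)
for n in("scene","top"):
    f=r.grab_frame(n); cv2.imwrite(f"pics/{n}0.png",f["color"])
    print({k:v for k,v in f.items() if k!="color"})
E
```

```text
pics
time 0.0
q [ 1.23091726e+00  8.79708149e-02  1.37221511e+00 -2.16718837e-05
  1.68357622e+00 -1.03108692e-01]
joint_vel [-0.00077744  0.00065366 -0.00133839 -0.00074167  0.00087517  0.00074487]
joint_torque [ 1.77205613e-03 -3.40182567e+01 -3.02431512e+01  7.19076977e-02
  3.30590154e-02 -1.87174569e-04]
position [0.12886712 0.5342011  0.22931532]
tool_rot [-0.43786138  0.55619916  0.43702857  0.55491075]
ft_force [-0.00332252  0.15648348  0.14433593]
wrist_torque [0.02118293 0.04363409 0.01634644]
finger_gap 1.001961035723462
{'vfov': 55.33801606154332, 'cx': 276.21378695734234, 'cy': 208.10642213759198, 'origin': array([0.04210741, 0.01307397, 0.75263599]), 'orientation': array([-0.16108196,  0.31058361,  0.83899202, -0.4167527 ])}
{'vfov': 47.97194175558492, 'cx': 278.96093056057174, 'cy': 212.62824535922005, 'origin': array([ 0.29321374, -0.34048185,  1.12739063]), 'orientation': array([ 0.08114488, -0.07610622, -0.67967095,  0.72503155])}
```

View pics/scene0.png

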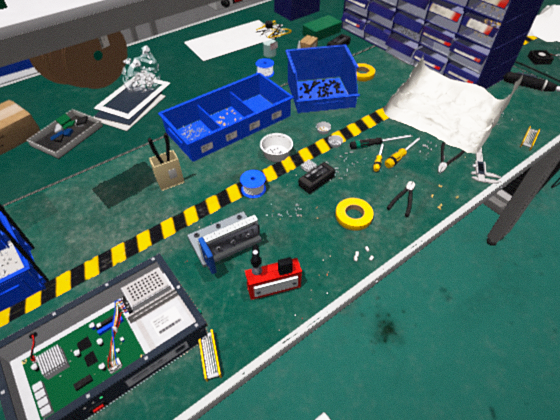

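View pics/top0.png

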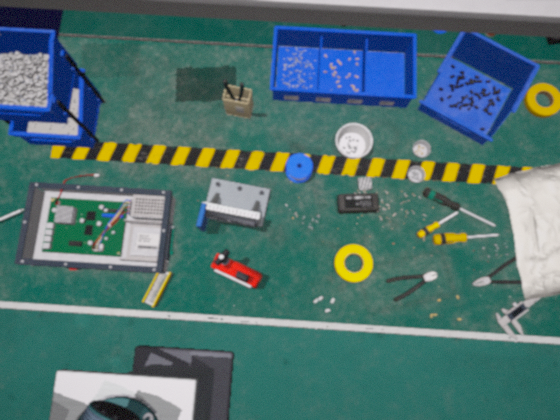

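```bash
cat > h.py <<'E'
import numpy as np, cv2
from scipy.spatial.transform import Rotation as R
from rig import r
class Cam:
    def __init__(s,n):
        f=r.grab_frame(n); s.img=f["color"]; s.o=np.array(f["origin"]); s.R=R.from_quat(f["orientation"]).as_matrix()
        s.f=s.img.shape[0]/2/np.tan(np.radians(f["vfov"])/2); s.cx,s.cy=f["cx"],f["cy"]
    def proj(s,p):
        c=(np.atleast_2d(p)-s.o)@s.R; return np.c_[s.cx+s.f*c[:,0]/-c[:,2], s.cy-s.f*c[:,1]/-c[:,2]]
    def ray(s,uv):
        uv=np.atleast_2d(uv); d=np.c_[(uv[:,0]-s.cx)/s.f,-(uv[:,1]-s.cy)/s.f,-np.ones(len(uv))]@s.R.T; return d
    def plane(s,uv,z):
        d=s.ray(uv); return s.o+d*((z-s.o[2])/d[:,2])[:,None]
def tri(a,ua,b,ub):
    da,db=a.ray(ua)[0],b.ray(ub)[0]; t=np.linalg.lstsq(np.c_[da,-db],b.o-a.o,rcond=None)[0]
    p,q=a.o+t[0]*da,b.o+t[1]*db; return (p+q)/2,np.linalg.norm(p-q)
def crop(c,x0,y0,x1,y1,k,fn):
    cv2.imwrite(fn,cv2.resize(c.img[y0:y1,x0:x1],None,fx=k,fy=k,interpolation=cv2.INTER_CUBIC))
E
python3 - <<'E'
from h import *
s,t=Cam("scene"),Cam("top")
p=[[0,0,0],[.129,.535,.231],[.5,0,0]]
print(s.proj(p),t.proj(p))
print(t.plane([[236,270],[235,203],[353,263],[357,203],[299,167]],0.03)); print(s.plane([[273,277],[230,240],[354,213],[317,177],[252,183]],0.03))
crop(s,170,190,330,310,5,"pics/s1.png"); crop(t,180,160,300,300,4,"pics/t1.png")
E
```

```text
[[ 308.43627292  580.54455649]
 [-503.7645493  1099.67034533]
 [ 150.50666848  312.63313601]] [[ 116.091556    445.6268313 ]
 [-211.82888927  380.75768548]
 [ 144.95654516  223.55219216]]
[[ 0.3988766  -0.2338284   0.03      ]
 [ 0.55831633 -0.21789148  0.03      ]
 [ 0.43265259 -0.50423582  0.03      ]
 [ 0.57717112 -0.50949543  0.03      ]
 [ 0.65847036 -0.36587834  0.03      ]]
[[ 0.40092325 -0.23790189  0.03      ]
 [ 0.53587286 -0.21827022  0.03      ]
 [ 0.42463865 -0.49346795  0.03      ]
 [ 0.56918069 -0.50320885  0.03      ]
 [ 0.65295818 -0.35906143  0.03      ]]
```

View pics/s1.png

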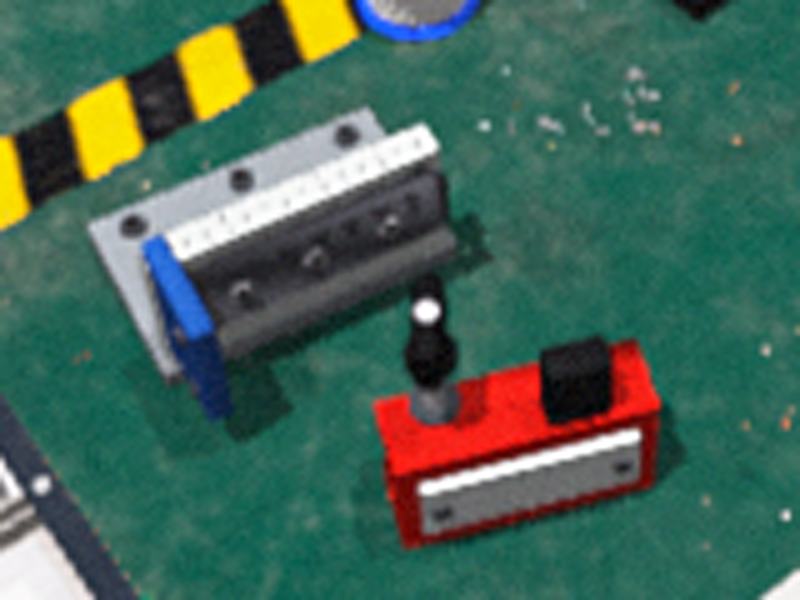

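View pics/t1.png

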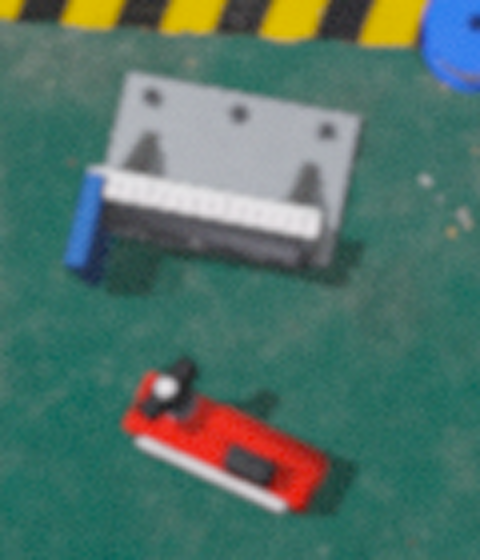

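```bash
python3 - <<'E'
from h import *
s,t=Cam("scene"),Cam("top")
o=r.get_obs(); print(R.from_quat(o["tool_rot"]).as_matrix().round(3))
def white(c,box,th):
    x0,y0,x1,y1=box; im=c.img[y0:y1,x0:x1].astype(int); m=(im.min(2)>th)&((im.max(2)-im.min(2))<40)
    n,l,st,ce=cv2.connectedComponentsWithStats(m.astype(np.uint8)); i=1+np.argmax(st[1:,4])
    ys,xs=np.nonzero(l==i); p=np.c_[xs+x0,ys+y0].astype(np.float32)
    rc=cv2.minAreaRect(p); vx,vy,x,y=cv2.fitLine(p,cv2.DIST_L2,0,.01,.01).ravel()
    pr=(p-[x,y])@[vx,vy]; return len(p),np.array([[x+vx*k,y+vy*k] for k in(pr.min(),pr.max())]),rc
for nm,c,boxes in(("scene",s,((200,210,262,245),(250,270,302,300))),("top",t,((203,198,264,222),(210,265,256,290)))):
    for b,z in zip(boxes,(.082,.045)):
        n,l,rc=white(c,b,170); P=c.plane(l,z); d=P[0]-P[1]; d*=np.sign(d[1])
        print(nm,z,n,l.round(1).tolist(),P.round(4).tolist(),"yaw",np.degrees(np.arctan2(-d[0],d[1])).round(2),"len",np.linalg.norm(d).round(4),np.round(rc[1],1))
# red mask
for nm,c in(("scene",s),("top",t)):
    h=c.img.astype(int); m=((h[:,:,2]>120)&(h[:,:,1]<70)&(h[:,:,0]<70)).astype(np.uint8)
    n,l,st,ce=cv2.connectedComponentsWithStats(m); i=1+np.argmax(st[1:,4]); print(nm,"red",st[i],ce[i])
    h=c.img; m=((h[:,:,0]>110)&(h[:,:,2]<70)).astype(np.uint8)
crop(s,195,205,265,275,8,"pics/s2.png"); crop(s,240,240,310,300,8,"pics/s3.png"); crop(t,190,170,275,235,8,"pics/t2.png"); crop(t,205,245,270,295,10,"pics/t3.png")
E
```

```text
[[-0.    -0.972  0.235]
 [-0.001  0.235  0.972]
 [-1.     0.    -0.001]]
scene 0.082 634 [[200.10000610351562, 236.1999969482422], [255.6999969482422, 215.60000610351562]] [[0.5468, -0.157, 0.082], [0.522, -0.282, 0.082]] yaw -11.23 len 0.1274 [13.3 59.1]
scene 0.045 119 [[253.89999389648438, 287.6000061035156], [297.1000061035156, 276.3999938964844]] [[0.3971, -0.1878, 0.045], [0.3648, -0.2726, 0.045]] yaw -20.84 len 0.0907 [ 2.6 44.6]
top 0.082 732 [[203.8000030517578, 204.1999969482422], [263.1000061035156, 208.6999969482422]] [[0.5384, -0.153, 0.082], [0.5366, -0.2886, 0.082]] yaw -0.78 len 0.1356 [20. 59.]
top 0.045 85 [[215.0, 270.0], [250.0, 286.1000061035156]] [[0.3943, -0.1873, 0.045], [0.3631, -0.27, 0.045]] yaw -20.7 len 0.0884 [38.5  2.3]
scene red [245 259  57  31 576] [269.47048611 273.00347222]
top red [212 255  49  33 512] [238.67773438 270.53320312]
```

View pics/s2.png

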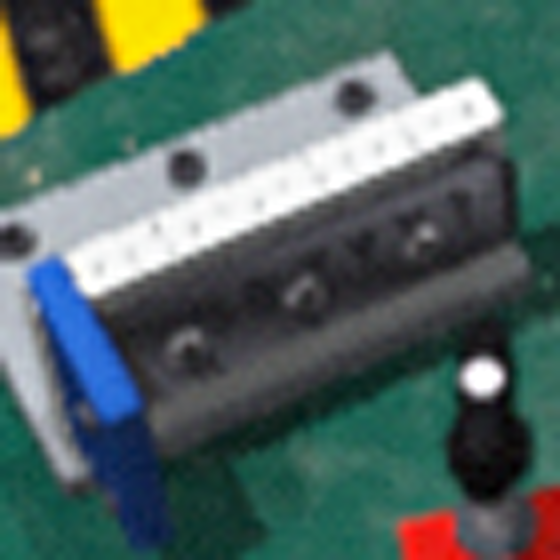

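View pics/s3.png

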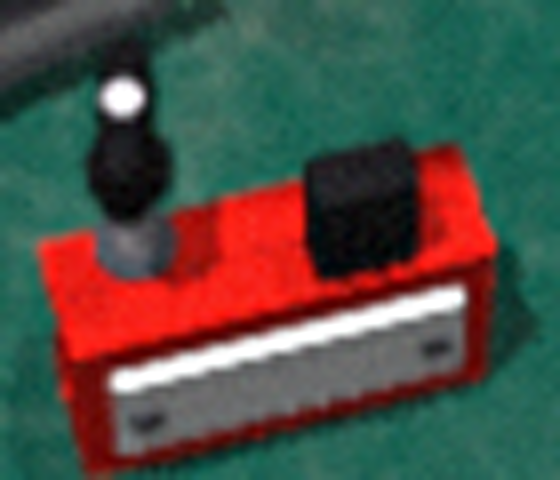

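View pics/t2.png

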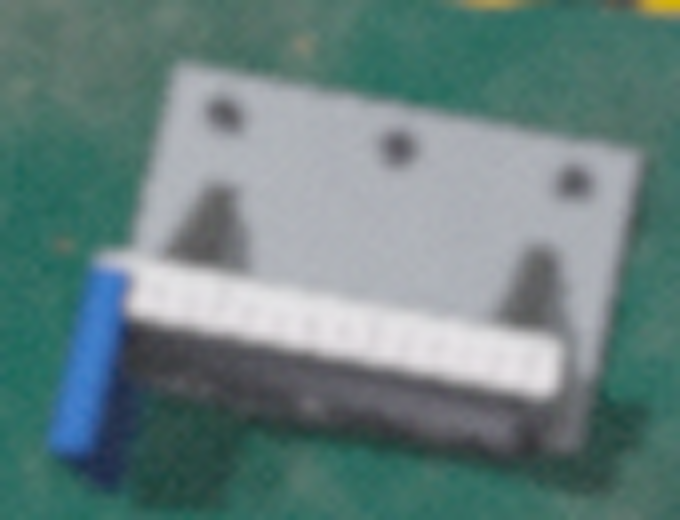

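View pics/t3.png

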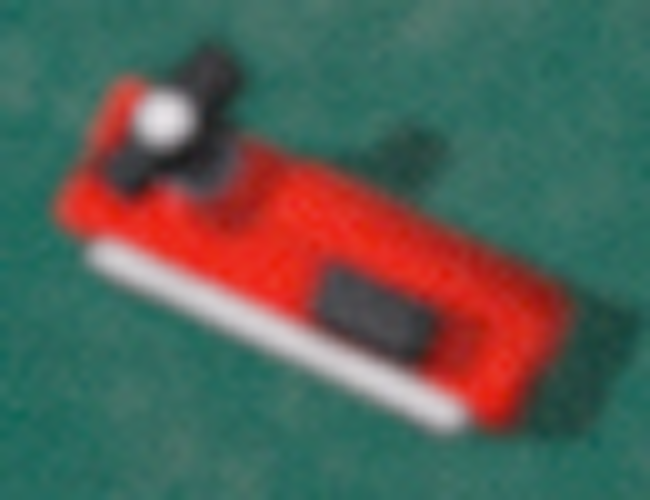

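```bash
python3 - <<'E'
from h import *
s,t=Cam("scene"),Cam("top")
k=lambda c,x0,y0,q:[x0+(c[0]+.5)/q-.5,y0+(c[1]+.5)/q-.5]
# post top corners: top view & scene
tp=np.array([k(p,205,245,10) for p in((335,265),(442,318),(415,362),(312,310))])
sp=np.array([k(p,240,240,8) for p in((305,160),(403,140),(415,180),(312,203))])
print("post",t.plane(tp,.1015).mean(0),s.plane(sp,.1015).mean(0),tri(s,sp.mean(0),t,tp.mean(0)))
# knob white cap
print("cap",tri(s,k((124,97),240,240,8),t,k((166,120),205,245,10)))
# jig strip, tight thresholds, edges
for c,b,th in((s,(203,212,262,245),200),(t,(203,198,264,222),190),(t,(203,198,264,222),205)):
    x0,y0,x1,y1=b; im=c.img[y0:y1,x0:x1].astype(int); m=((im.min(2)>th)).astype(np.uint8)
    n,l,st,ce=cv2.connectedComponentsWithStats(m); i=1+np.argmax(st[1:,4]); ys,xs=np.nonzero(l==i)
    P=c.plane(np.c_[xs+x0,ys+y0],.082)[:,:2].astype(np.float32); rc=cv2.minAreaRect(P); f=cv2.fitLine(P,cv2.DIST_L2,0,.01,.01).ravel()
    d=f[:2]*np.sign(f[1]); print("strip",len(P),np.degrees(np.arctan2(-d[0],d[1])),rc,P.mean(0))
# base corners
bt=[k(p,190,170,8) for p in((178,62),(643,150),(580,455))]; print("base top",t.plane(bt,.012))
bs=[k(p,195,205,8) for p in((395,50),(75,490))]; print("base scene (94,-68),(-2,78)",s.plane(bs,.012))
# stop top corners
print("stop",t.plane([k(p,190,170,8) for p in((100,265),(128,270),(88,455),(55,450))],.09))
print("stop s",s.plane([k(p,195,205,8) for p in((28,270),(65,255),(142,400),(100,420))],.09))
E
```

```text
post [ 0.38011625 -0.25512175  0.1015    ] [ 0.38081815 -0.25199499  0.1015    ] (array([ 0.38134907, -0.25400312,  0.09842908]), np.float64(0.0026152214436459156))
cap (array([ 0.41586886, -0.20942174,  0.12950103]), np.float64(0.0005731056266591827))
strip 357 -7.7819524 ((0.5278928875923157, -0.21998120844364166), (0.1207064613699913, 0.017203664407134056), 82.4105224609375) [ 0.52800435 -0.21828248]
strip 354 -7.9381666 ((0.52916020154953, -0.2187032699584961), (0.12538418173789978, 0.01594534143805504), 82.16484069824219) [ 0.52863955 -0.21966544]
strip 311 -7.673585 ((0.5285541415214539, -0.21915343403816223), (0.12079571187496185, 0.01393480971455574), 82.59428405761719) [ 0.528411   -0.21964708]
base top [[ 0.62398278 -0.15329428  0.012     ]
 [ 0.60516234 -0.29820737  0.012     ]
 [ 0.50894613 -0.28583416  0.012     ]]
base scene (94,-68),(-2,78) [[ 0.6019892  -0.29869449  0.012     ]
 [ 0.52380626 -0.14107918  0.012     ]]
stop [[ 0.5397356  -0.15009961  0.09      ]
 [ 0.53879549 -0.15815298  0.09      ]
 [ 0.48497585 -0.15225206  0.09      ]
 [ 0.48579923 -0.14288905  0.09      ]]
stop s [[ 0.53859328 -0.14899208  0.09      ]
 [ 0.53699224 -0.15902222  0.09      ]
 [ 0.48593009 -0.15153736  0.09      ]
 [ 0.48711825 -0.14014516  0.09      ]]
```

Call:
{"method": "arm_command", "body": {
  "delta_pos": [
    [0, 0, 0],
    [0, 0, 0],
    [0, 0, 0],
    [0, 0, 0],
    [0, 0, 0],
    [0, 0, 0],
    [0, 0, 0],
    [0, 0, 0],
    [0, 0, 0],
    [0, 0, 0]
  ],
  "roll": [0.147, 0.147, 0.147, 0.147, 0.147, 0.147, 0.147, 0.147, 0.147, 0.147],
  "claw": [-1, -1, -1, -1, -1, -1, -1, -1, -1, -1],
  "squeeze": 20
}}

```text
time: 1.4
position: [0.1289, 0.5345, 0.2303]
tool_rot: [0.06, 0.705, -0.06, 0.705]
ft_force: [0.6, 0.5, -0.1]
finger_gap: 0.18
```

```bash
cat >> h.py <<'E'
import json,os
J=dict(o=np.array([.5206,-.2181]),yaw=np.radians(-7.6))
def st(tgt=None,q=False):
    o=r.get_obs(); M=R.from_quat(o["tool_rot"]).as_matrix(); p=np.array(o["position"])
    za=np.arctan2(M[1,2],M[0,2]); c,s_=np.cos(J["yaw"]),np.sin(J["yaw"]); d=p[:2]-J["o"]
    print("t",round(o["time"],2),"p",p.round(4),"jig mm",(1e3*np.array([c*d[0]+s_*d[1],-s_*d[0]+c*d[1],p[2]])).round(1),"zang",za.round(4),"tiltx",M[:2,0].round(4),"F",np.round(o["ft_force"],1),"T",np.round(o["wrist_torque"],2),"gap",round(o["finger_gap"],3),"q1,6",np.round(np.array(o["q"])[[0,5]],3))
    F=o["ft_force"]; print("F tool",(M.T@F).round(1))
    if tgt is not None: print("delta tool mm",(1e3*M.T@(np.array(tgt)-p)).round(1))
def jw(x,y,z):
    c,s_=np.cos(J["yaw"]),np.sin(J["yaw"]); return np.array([J["o"][0]+(c*x-s_*y)/1e3,J["o"][1]+(s_*x+c*y)/1e3,z/1e3])
E
python3 -c "
from h import *
st(jw(-16,0,140))"
```

```text
t 1.4 p [0.1289 0.5345 0.2303] jig mm [-487.8  694.2  230.3] zang -0.1691 tiltx [-0.0002 -0.0004] F [ 0.6  0.5 -0.1] T [-0.05  0.    0.  ] gap 0.18 q1,6 [1.231 1.4  ]
F tool [0.1 0.6 0.5]
delta tool mm [  90.5 -676.5  496.8]
```

Call:
{"method": "arm_command", "body": {
  "delta_pos": [
    [0, 0, 0],
    [0, -0.04, 0.028],
    [0, -0.04, 0.028],
    [0, -0.04, 0.028],
    [0, -0.04, 0.028],
    [0, -0.04, 0.028],
    [0, -0.04, 0.028],
    [0, -0.04, 0.028],
    [0, -0.04, 0.028],
    [0, -0.04, 0.028],
    [0, -0.04, 0.028],
    [0, -0.04, 0.028],
    [0, -0.04, 0.028],
    [0, -0.04, 0.028],
    [0, -0.04, 0.028],
    [0, -0.04, 0.028],
    [0, -0.03, 0.02],
    [0, 0, 0]
  ],
  "roll": [-0.036, 0, 0, 0, 0, 0, 0, 0, 0, 0, 0, 0, 0, 0, 0, 0, 0, 0],
  "claw": [-1, -1, -1, -1, -1, -1, -1, -1, -1, -1, -1, -1, -1, -1, -1, -1, -1, -1]
}}

```text
time: 3.2
position: [0.5201, -0.1511, 0.2315]
tool_rot: [0.013, 0.703, -0.013, 0.711]
ft_force: [-0.1, 0.9, -0.6]
finger_gap: 0.002
```

```bash
python3 -c "
from h import *
st(jw(-16,0,140))"
```

```text
t 3.2 p [ 0.5201 -0.1511  0.2315] jig mm [ -9.4  66.3 231.5] zang -0.0366 tiltx [0.0119 0.001 ] F [-0.1  0.9 -0.6] T [-0.03  0.08 -0.03] gap 0.002 q1,6 [-0.391 -0.354]
F tool [ 0.6  0.8 -0.1]
delta tool mm [ 91.2 -65.5 -14. ]
```

Call:
{"method": "arm_command", "body": {
  "delta_pos": [
    [0, 0, 0],
    [0, -0.04, 0],
    [0.04, -0.02, 0],
    [0.04, -0.006, -0.006],
    [0, 0, 0]
  ],
  "roll": [0.096, 0, 0, 0, 0],
  "claw": [-1, -1, -1, -1, -1]
}}

```text
time: 3.7
position: [0.5067, -0.2154, 0.1509]
tool_rot: [0.042, 0.701, -0.04, 0.711]
ft_force: [-1.1, 0.5, -0.8]
finger_gap: 0.003
```

```bash
python3 -c "
from h import *
st(jw(-16,0,140))"
```

```text
t 3.7 p [ 0.5067 -0.2154  0.1509] jig mm [-14.1   0.9 150.9] zang -0.1149 tiltx [0.015 0.002] F [-1.1  0.5 -0.8] T [-0.09  0.08  0.03] gap 0.003 q1,6 [-0.51  -0.396]
F tool [ 0.7  0.4 -1.1]
delta tool mm [10.8 -0.9 -2.1]
```

Call:
{"method": "arm_command", "body": {
  "delta_pos": [
    [0.012, -0.001, -0.003],
    [0.012, 0, 0],
    [0.01, 0, 0],
    [0, 0, 0]
  ],
  "roll": [0.018, 0, 0, 0],
  "claw": [-1, -1, -1, -1]
}}

```text
time: 4.1
position: [0.5066, -0.2136, 0.1211]
tool_rot: [0.044, 0.698, -0.043, 0.713]
ft_force: [-0.2, -0.6, 0.2]
finger_gap: 0.008
```

```bash
python3 -c "
from h import *
st(jw(-16,0,110))"
```

```text
t 4.1 p [ 0.5066 -0.2136  0.1211] jig mm [-14.5   2.6 121.1] zang -0.1228 tiltx [0.0216 0.0005] F [-0.2 -0.6  0.2] T [-0.06  0.09  0.05] gap 0.008 q1,6 [-0.509 -0.387]
F tool [-0.2 -0.6 -0.1]
delta tool mm [11.  -2.6 -1.8]
```

Call:
{"method": "arm_command", "body": {
  "delta_pos": [
    [0.004, -0.002, -0.002],
    [0.004, 0, 0],
    [0.003, 0, 0],
    [0.003, 0, 0],
    [0, 0, 0]
  ],
  "roll": [0.01, 0, 0, 0, 0],
  "claw": [-1, -1, -1, -1, -1]
}}

```text
time: 4.6
position: [0.5068, -0.2156, 0.1095]
tool_rot: [0.046, 0.696, -0.046, 0.715]
ft_force: [0.1, -0.6, -0.4]
finger_gap: 0.002
```

```bash
python3 -c "
from h import *
st(jw(-16,0,110))"
```

```text
t 4.6 p [ 0.5068 -0.2156  0.1095] jig mm [-14.    0.7 109.5] zang -0.1309 tiltx [ 0.027  -0.0021] F [ 0.1 -0.6 -0.4] T [-0.05  0.09  0.06] gap 0.002 q1,6 [-0.512 -0.383]
F tool [ 0.4 -0.6  0.2]
delta tool mm [-0.6 -0.7 -2. ]
```

Call:
{"method": "arm_command", "body": {
  "delta_pos": [
    [0, 0, 0],
    [0, 0, 0],
    [0, 0, 0]
  ],
  "roll": [0, 0, 0],
  "claw": [-1, -1, -1]
}}

```text
time: 4.9
position: [0.5069, -0.2158, 0.1096]
tool_rot: [0.046, 0.696, -0.046, 0.715]
ft_force: [-0.1, -0.1, 0.2]
finger_gap: 0.002
```

```bash
python3 -c "
from h import *
st(jw(-16,0,110)); o=r.get_obs(); print(np.round(o['q'],4),np.round(o['joint_vel'],4),np.round(o['joint_torque'],2))"
```

```text
t 4.9 p [ 0.5069 -0.2158  0.1096] jig mm [-13.9   0.5 109.6] zang -0.131 tiltx [ 0.0273 -0.0023] F [-0.1 -0.1  0.2] T [-0.06  0.09  0.01] gap 0.002 q1,6 [-0.512 -0.383]
F tool [-0.2 -0.1 -0.1]
delta tool mm [-0.4 -0.5 -2.1]
[-0.5121  0.1259  1.5712  0.0115  1.4195 -0.3827] [-0.0012 -0.0008 -0.0029  0.0007  0.0001 -0.001 ] [  0.   -34.22 -28.83   0.11  -0.06   0.  ]
```

Call:
{"method": "arm_command", "body": {
  "delta_pos": [
    [0.005, 0, -0.003],
    [0.004, 0, 0]
  ],
  "roll": [0, 0],
  "claw": [-1, -1]
}}

```text
time: 5.1
position: [0.5057, -0.2161, 0.1043]
tool_rot: [0.045, 0.694, -0.047, 0.717]
ft_force: [-6.1, 2.7, 23.2]
finger_gap: 0.009
```

```bash
python3 -c "
from h import *
st()"
```

```text
t 5.1 p [ 0.5057 -0.2161  0.1043] jig mm [-1.500e+01  1.000e-01  1.043e+02] zang -0.1308 tiltx [ 0.0324 -0.0046] F [-6.1  2.7 23.2] T [ 0.67  1.27 -0.04] gap 0.009 q1,6 [-0.514 -0.385]
F tool [-23.4   1.9  -5.7]
```

Call:
{"method": "arm_command", "body": {
  "delta_pos": [
    [-0.006, 0, 0],
    [0, 0, -0.008],
    [0.005, 0, 0]
  ],
  "roll": [0, 0, 0],
  "claw": [-1, -1, -1]
}}

```text
time: 5.4
position: [0.4975, -0.2153, 0.1063]
tool_rot: [0.045, 0.693, -0.048, 0.718]
ft_force: [-0.0, -0.2, -0.2]
finger_gap: 0.007
```

```bash
python3 -c "
from h import *
st()"
```

```text
t 5.4 p [ 0.4975 -0.2153  0.1063] jig mm [-23.3  -0.2 106.3] zang -0.1307 tiltx [ 0.0347 -0.006 ] F [-0.  -0.2 -0.2] T [-0.09  0.14  0.05] gap 0.007 q1,6 [-0.52  -0.391]
F tool [ 0.2 -0.2  0. ]
```

Call:
{"method": "arm_command", "body": {
  "delta_pos": [
    [0.003, 0, 0.002],
    [0.003, 0, 0]
  ],
  "roll": [0, 0],
  "claw": [-1, -1]
}}

```text
time: 5.6
position: [0.4987, -0.2153, 0.0989]
tool_rot: [0.045, 0.694, -0.047, 0.717]
ft_force: [-2.9, 1.2, 17.2]
finger_gap: 0.004
```

```bash
python3 -c "
from h import *
st()"
```

```text
t 5.6 p [ 0.4987 -0.2153  0.0989] jig mm [-22.   -0.1  98.9] zang -0.1311 tiltx [ 0.033  -0.0052] F [-2.9  1.2 17.2] T [0.18 0.42 0.05] gap 0.004 q1,6 [-0.519 -0.39 ]
F tool [-17.3   0.8  -2.5]
```

```bash
python3 - <<'E'
from h import *
s=Cam("scene"); t=Cam("top")
big=cv2.resize(s.img[205:275,195:265],None,fx=8,fy=8,interpolation=cv2.INTER_CUBIC)
crop(s,150,120,330,300,4,"pics/s4.png")
im0=cv2.imread("pics/scene0.png")
big=cv2.resize(im0[205:275,195:265],None,fx=8,fy=8,interpolation=cv2.INTER_CUBIC)
for x,z,col in((0,82,(0,255,0)),(-13.5,75,(0,255,255)),(-13.5,39,(255,0,255)),(0,67,(255,255,0))):
    P=s.proj([jw(x,-60,z),jw(x,60,z)]); q=((P-[195,205]+.5)*8-.5).astype(int); cv2.line(big,q[0].tolist(),q[1].tolist(),col,1)
cv2.imwrite("pics/s5.png",big)
E
```

```text
(no output)
```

View pics/s5.png

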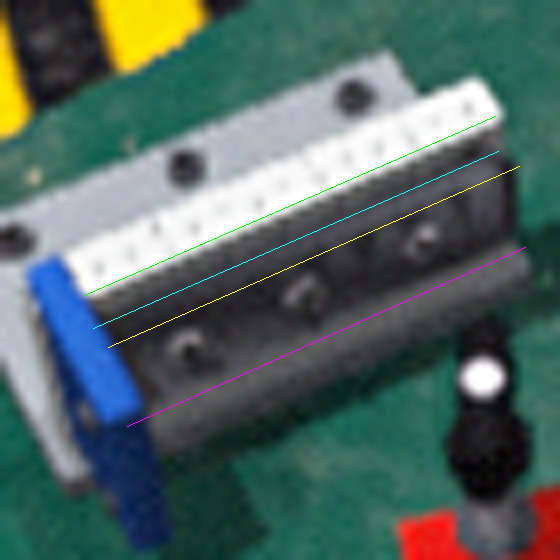

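View pics/s4.png

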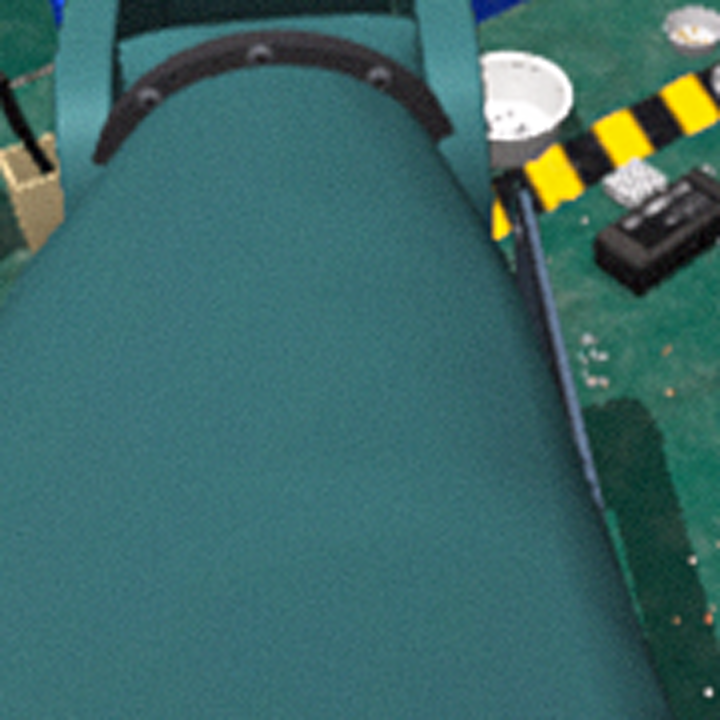

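Call:
{"method": "arm_command", "body": {
  "delta_pos": [
    [0, 0, 0]
  ],
  "roll": [0],
  "claw": [-1]
}}

```text
time: 5.8
position: [0.4987, -0.2153, 0.0993]
tool_rot: [0.045, 0.694, -0.047, 0.717]
ft_force: [-1.0, 0.7, 3.0]
finger_gap: 0.003
```

```bash
python3 -c "
from h import *
st()"
```

```text
t 5.8 p [ 0.4987 -0.2153  0.0993] jig mm [-22.1  -0.1  99.3] zang -0.131 tiltx [ 0.0326 -0.0052] F [-1.   0.7  3. ] T [-0.02  0.24  0.04] gap 0.003 q1,6 [-0.519 -0.39 ]
F tool [-3.   0.5 -1. ]
```

Call:
{"method": "arm_command", "body": {
  "delta_pos": [
    [-0.015, 0, 0],
    [0, 0, 0.03],
    [0, 0, 0],
    [0.006, 0, 0]
  ],
  "roll": [0, 0, 0, 0],
  "claw": [-1, -1, -1, -1]
}}

```text
time: 6.2
position: [0.5282, -0.219, 0.107]
tool_rot: [0.046, 0.695, -0.047, 0.716]
ft_force: [-6.6, 2.3, 76.6]
finger_gap: 0.003
```

```bash
python3 -c "
from h import *
st()"
```

```text
t 6.2 p [ 0.5282 -0.219   0.107 ] jig mm [  7.6   0.2 107. ] zang -0.1312 tiltx [ 0.0297 -0.0037] F [-6.6  2.3 76.6] T [-0.1   0.71  0.03] gap 0.003 q1,6 [-0.498 -0.369]
F tool [-76.8   1.4  -4.5]
```

Call:
{"method": "arm_command", "body": {
  "delta_pos": [
    [-0.001, 0, 0],
    [0, 0, 0]
  ],
  "roll": [0, 0],
  "claw": [-1, -1]
}}

```text
time: 6.4
position: [0.5277, -0.2189, 0.1073]
tool_rot: [0.046, 0.695, -0.047, 0.716]
ft_force: [-0.2, 0.6, 2.4]
finger_gap: 0.003
```

```bash
python3 -c "
from h import *
st()"
```

```text
t 6.4 p [ 0.5277 -0.2189  0.1073] jig mm [  7.1   0.2 107.3] zang -0.1311 tiltx [ 0.0295 -0.0036] F [-0.2  0.6  2.4] T [-0.06 -0.02  0.01] gap 0.003 q1,6 [-0.499 -0.369]
F tool [-2.4  0.6 -0.3]
```

Call:
{"method": "arm_command", "body": {
  "delta_pos": [
    [-0.01, 0, 0],
    [0, 0, -0.026],
    [0.01, 0, 0],
    [0.003, 0, 0],
    [0.002, 0, 0]
  ],
  "roll": [0, 0, 0, 0, 0],
  "claw": [-1, -1, -1, -1, -1]
}}

```text
time: 6.9
position: [0.5003, -0.215, 0.1006]
tool_rot: [0.046, 0.696, -0.047, 0.715]
ft_force: [-3.4, 1.0, 11.3]
finger_gap: 0.01
```

```bash
python3 -c "
from h import *
st()"
```

```text
t 6.9 p [ 0.5003 -0.215   0.1006] jig mm [-20.5   0.4 100.6] zang -0.1317 tiltx [ 0.028  -0.0027] F [-3.4  1.  11.3] T [0.11 0.45 0.02] gap 0.01 q1,6 [-0.517 -0.387]
F tool [-11.4   0.5  -3.2]
```

Call:
{"method": "arm_command", "body": {
  "delta_pos": [
    [-0.01, 0, 0],
    [0, 0, 0.009],
    [0.003, 0, 0],
    [0.003, 0, 0],
    [0, 0, 0]
  ],
  "roll": [0, 0, 0, 0, 0],
  "claw": [-1, -1, -1, -1, -1]
}}

```text
time: 7.4
position: [0.5119, -0.2165, 0.1047]
tool_rot: [0.046, 0.695, -0.047, 0.716]
ft_force: [0.5, 0.8, 0.4]
finger_gap: 0.005
```

```bash
python3 -c "
from h import *
st()"
```

```text
t 7.4 p [ 0.5119 -0.2165  0.1047] jig mm [ -8.9   0.4 104.7] zang -0.131 tiltx [ 0.0287 -0.0026] F [0.5 0.8 0.4] T [-0.06  0.11 -0.05] gap 0.005 q1,6 [-0.509 -0.38 ]
F tool [-0.4  0.8  0.4]
```

Call:
{"method": "arm_command", "body": {
  "delta_pos": [
    [0.002, 0, -0.003],
    [0.001, 0, 0],
    [0, 0, 0]
  ],
  "roll": [0, 0, 0],
  "claw": [-1, -1, -1]
}}

```text
time: 7.7
position: [0.512, -0.2168, 0.1043]
tool_rot: [0.045, 0.692, -0.047, 0.719]
ft_force: [0.6, -0.3, 0.3]
finger_gap: 0.005
```

```bash
python3 -c "
from h import *
st()"
```

```text
t 7.7 p [ 0.512  -0.2168  0.1043] jig mm [ -8.7   0.2 104.3] zang -0.1308 tiltx [ 0.0373 -0.0048] F [ 0.6 -0.3  0.3] T [-0.05  0.09 -0.03] gap 0.005 q1,6 [-0.511 -0.382]
F tool [-0.2 -0.2  0.6]
```

Call:
{"method": "arm_command", "body": {
  "delta_pos": [
    [-0.012, 0, 0],
    [0, 0, -0.006],
    [0.006, 0, 0],
    [0.005, 0, 0],
    [0, 0, 0]
  ],
  "roll": [0, 0, 0, 0, 0],
  "claw": [-1, -1, -1, -1, -1]
}}

```text
time: 8.2
position: [0.5046, -0.2159, 0.1052]
tool_rot: [0.045, 0.693, -0.047, 0.718]
ft_force: [-0.6, 0.2, 3.7]
finger_gap: 0.003
```

```bash
python3 -c "
from h import *
st()"
```

```text
t 8.2 p [ 0.5046 -0.2159  0.1052] jig mm [-16.2   0.  105.2] zang -0.1311 tiltx [ 0.0363 -0.005 ] F [-0.6  0.2  3.7] T [-0.01  0.09  0.01] gap 0.003 q1,6 [-0.516 -0.387]
F tool [-3.7  0.1 -0.5]
```

Call:
{"method": "arm_command", "body": {
  "delta_pos": [
    [-0.0025, 0, 0],
    [-0.0025, 0, 0],
    [-0.0025, 0, 0],
    [-0.0025, 0, 0],
    [-0.0025, 0, 0],
    [-0.0025, 0, 0],
    [0, 0, 0]
  ],
  "roll": [0, 0, 0, 0, 0, 0, 0],
  "claw": [-1, -1, -1, -1, -1, -1, -1]
}}

```text
time: 8.9
position: [0.5029, -0.2153, 0.1192]
tool_rot: [0.046, 0.694, -0.047, 0.717]
ft_force: [-0.2, 0.2, 0.7]
finger_gap: 0.011
```

```bash
python3 -c "
from h import *
st()"
```

```text
t 8.9 p [ 0.5029 -0.2153  0.1192] jig mm [-17.9   0.4 119.2] zang -0.1311 tiltx [ 0.0326 -0.0032] F [-0.2  0.2  0.7] T [-0.1   0.05  0.02] gap 0.011 q1,6 [-0.516 -0.387]
F tool [-0.7  0.1 -0.2]
```

Call:
{"method": "arm_command", "body": {
  "delta_pos": [
    [0, -0.03, -0.03],
    [0, 0, 0],
    [0.04, 0, 0],
    [0, 0, 0]
  ],
  "roll": [0, 0, 0, 0],
  "claw": [-1, -1, -1, -1]
}}

```text
time: 9.3
position: [0.4707, -0.2421, 0.0785]
tool_rot: [0.046, 0.693, -0.047, 0.718]
ft_force: [-0.9, 0.4, -1.5]
finger_gap: 0.009
```

```bash
python3 -c "
from h import *
st()"
```

```text
t 9.3 p [ 0.4707 -0.2421  0.0785] jig mm [-46.3 -30.4  78.5] zang -0.131 tiltx [ 0.0354 -0.0043] F [-0.9  0.4 -1.5] T [-0.08  0.07 -0.04] gap 0.009 q1,6 [-0.592 -0.465]
F tool [ 1.5  0.3 -1. ]
```

Call:
{"method": "arm_command", "body": {
  "delta_pos": [
    [0, 0, 0.01],
    [0, 0, 0.004],
    [0, 0, 0.003],
    [0, 0, 0.003]
  ],
  "roll": [0, 0, 0, 0],
  "claw": [-1, -1, -1, -1]
}}

```text
time: 9.7
position: [0.491, -0.2447, 0.0828]
tool_rot: [0.045, 0.695, -0.047, 0.716]
ft_force: [-14.1, 0.9, 2.6]
finger_gap: 0.005
```

```bash
python3 -c "
from h import *
st()"
```

```text
t 9.7 p [ 0.491  -0.2447  0.0828] jig mm [-25.8 -30.3  82.8] zang -0.1295 tiltx [ 0.0298 -0.0051] F [-14.1   0.9   2.6] T [ 0.1   2.79 -0.04] gap 0.005 q1,6 [-0.573 -0.446]
F tool [ -3.   -0.9 -14. ]
```

Call:
{"method": "arm_command", "body": {
  "delta_pos": [
    [0, 0, 0.003],
    [0, 0, 0.003],
    [0, 0, 0.003],
    [0, 0, 0.003],
    [0, 0, 0.003]
  ],
  "roll": [0, 0, 0, 0, 0],
  "claw": [-1, -1, -1, -1, -1]
}}

```text
time: 10.2
position: [0.4914, -0.2448, 0.0833]
tool_rot: [0.045, 0.71, -0.046, 0.701]
ft_force: [-9.2, 1.2, 2.3]
finger_gap: 0.004
```

```bash
python3 -c "
from h import *
st()"
```

```text
t 10.2 p [ 0.4914 -0.2448  0.0833] jig mm [-25.5 -30.4  83.3] zang -0.1289 tiltx [-0.0124  0.0005] F [-9.2  1.2  2.3] T [ 0.05  1.65 -0.03] gap 0.004 q1,6 [-0.562 -0.432]
F tool [-2.2  0.  -9.3]
```

Call:
{"method": "arm_command", "body": {
  "delta_pos": [
    [0, 0, -0.015],
    [-0.05, 0, 0],
    [-0.05, 0, 0],
    [0, -0.011, -0.046],
    [0, -0.011, -0.046],
    [0, 0, 0],
    [0, 0, 0],
    [0, 0, 0]
  ],
  "roll": [0, 0, 0, 0, 0, 0.117, 0.117, 0],
  "claw": [-1, -1, 0, 0.3, 0.3, 0.3, 0.3, 0.3]
}}

```text
time: 11.0
position: [0.3813, -0.2521, 0.1921]
tool_rot: [0.127, 0.699, -0.131, 0.691]
ft_force: [-0.0, -0.7, 0.6]
finger_gap: 0.475
```

```bash
python3 -c "
from h import *
st([.3815,-.254,.15])"
```

```text
t 11.0 p [ 0.3813 -0.2521  0.1921] jig mm [-133.6  -52.1  192.1] zang -0.3669 tiltx [-0.012 -0.003] F [-0.  -0.7  0.6] T [-0.07  0.04  0.04] gap 0.475 q1,6 [-0.701 -0.335]
F tool [-0.6 -0.6  0.2]
delta tool mm [42.1 -1.4  1.3]
```

Call:
{"method": "arm_command", "body": {
  "delta_pos": [
    [0.045, -0.001, 0.001],
    [0.04, -0.001, 0],
    [0.01, 0, 0],
    [0, 0, 0]
  ],
  "roll": [0, 0, 0, 0],
  "claw": [0.3, 0.3, 0.3, 0.3]
}}

```text
time: 11.4
position: [0.3854, -0.2571, 0.1007]
tool_rot: [0.121, 0.696, -0.129, 0.696]
ft_force: [-0.5, 0.2, 0.5]
finger_gap: 0.651
```

```bash
python3 -c "
from h import *
st([.3815,-.254,.0915])
t=Cam('top'); crop(t,190,160,300,300,5,'pics/t5.png')"
```

```text
t 11.4 p [ 0.3854 -0.2571  0.1007] jig mm [-128.9  -56.5  100.7] zang -0.3558 tiltx [-0.0013 -0.011 ] F [-0.5  0.2  0.5] T [-0.07  0.06 -0.03] gap 0.651 q1,6 [-0.704 -0.347]
F tool [-0.5  0.  -0.6]
delta tool mm [ 9.2  1.6 -4.7]
```

View pics/t5.png

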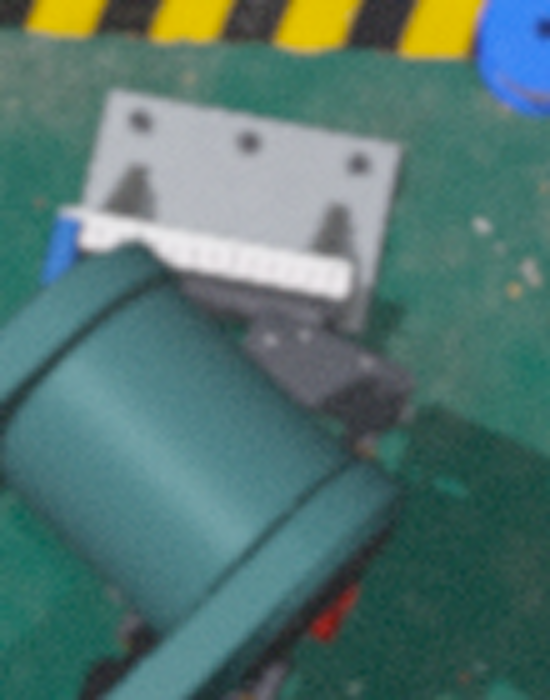

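Call:
{"method": "arm_command", "body": {
  "delta_pos": [
    [0.009, 0.0015, -0.005],
    [0, 0, 0],
    [0, 0, 0],
    [0, 0, 0],
    [0, 0, 0],
    [0, 0, 0],
    [0, 0, 0],
    [0, 0, 0]
  ],
  "roll": [-0.006, 0, 0, 0, 0, 0, 0, 0],
  "claw": [0.3, 0.3, -1, -1, -1, -1, -1, -1],
  "squeeze": 40
}}

```text
time: 12.25
position: [0.3845, -0.2565, 0.099]
tool_rot: [0.116, 0.693, -0.128, 0.7]
ft_force: [-2.2, 1.7, -3.1]
finger_gap: 0.176
```

```bash
python3 -c "
from h import *
st([.3815,-.254,.0915])"
```

```text
t 12.25 p [ 0.3845 -0.2565  0.099 ] jig mm [-129.8  -56.1   99. ] zang -0.3471 tiltx [ 0.0079 -0.0192] F [-2.2  1.7 -3.1] T [0.25 0.61 0.03] gap 0.176 q1,6 [-0.704 -0.356]
F tool [ 3.1  0.9 -2.7]
delta tool mm [ 7.4  1.5 -3.8]
```

Call:
{"method": "arm_command", "body": {
  "delta_pos": [
    [-0.035, 0, 0],
    [0, 0, 0],
    [0, 0, 0],
    [0, 0, 0]
  ],
  "roll": [0, -0.107, -0.107, 0],
  "claw": [-1, -1, -1, -1]
}}

```text
time: 12.65
position: [0.3819, -0.2541, 0.1305]
tool_rot: [0.04, 0.705, -0.049, 0.706]
ft_force: [1.1, -0.1, -2.9]
finger_gap: 0.169
```

```bash
python3 -c "
from h import *
st(jw(-60,-150,132))
t=Cam('scene'); crop(t,180,180,330,320,5,'pics/s6.png')"
```

```text
t 12.65 p [ 0.3819 -0.2541  0.1305] jig mm [-132.8  -54.   130.5] zang -0.1261 tiltx [ 0.0006 -0.0136] F [ 1.1 -0.1 -2.9] T [-0.21  0.06  0.04] gap 0.169 q1,6 [-0.704 -0.577]
F tool [2.9 0.1 1.1]
delta tool mm [ -0.1 -96.5  72.1]
```

View pics/s6.png

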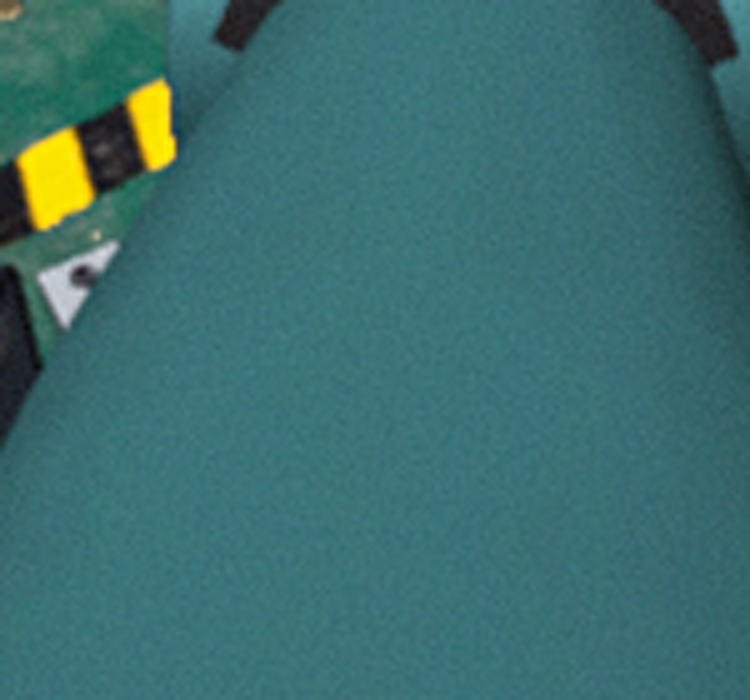

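Call:
{"method": "arm_command", "body": {
  "delta_pos": [
    [0, -0.048, 0],
    [0, -0.048, 0],
    [0, 0, 0.036],
    [0, 0, 0.036],
    [0, 0, 0]
  ],
  "roll": [0, 0, 0, 0, 0],
  "claw": [-1, -1, -1, -1, -1]
}}

```text
time: 13.2
position: [0.4387, -0.362, 0.1245]
tool_rot: [0.048, 0.707, -0.053, 0.703]
ft_force: [-1.2, 0.6, -4.4]
finger_gap: 0.171
```

```bash
python3 -c "
from h import *
st(jw(-25.7,-150,129))
t=Cam('top'); crop(t,190,170,330,290,5,'pics/t6.png')"
```

```text
t 13.2 p [ 0.4387 -0.362   0.1245] jig mm [ -62.1 -153.4  124.5] zang -0.1436 tiltx [-0.0066 -0.0063] F [-1.2  0.6 -4.4] T [-0.11  0.23  0.01] gap 0.171 q1,6 [-0.784 -0.64 ]
F tool [ 4.4  0.4 -1.2]
delta tool mm [-4.7  3.8 36.4]
```

View pics/t6.png

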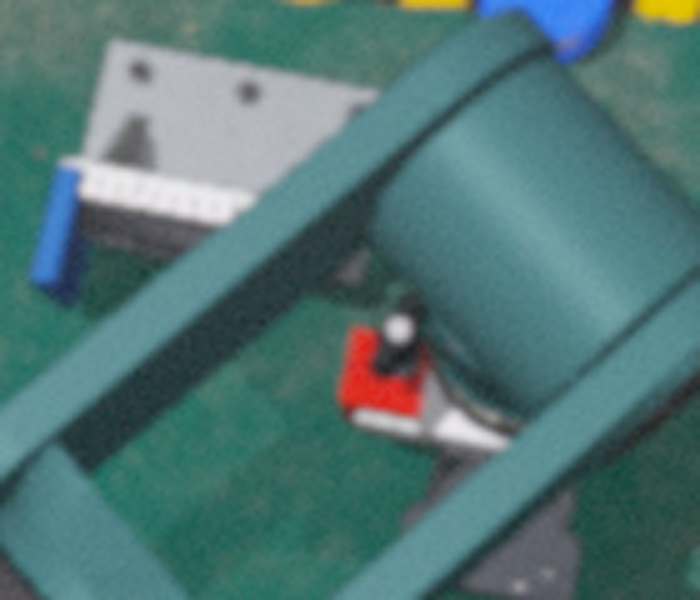

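Call:
{"method": "arm_command", "body": {
  "delta_pos": [
    [-0.005, 0, 0.03],
    [0, 0, 0.006],
    [0, 0, 0]
  ],
  "roll": [-0.012, 0, 0],
  "claw": [-1, -1, -1]
}}

```text
time: 13.55
position: [0.4692, -0.3641, 0.1245]
tool_rot: [0.048, 0.712, -0.048, 0.699]
ft_force: [-0.9, 0.1, -4.2]
finger_gap: 0.169
```

```bash
python3 -c "
from h import *
st(jw(-25.7,-150,129))
t=Cam('top'); crop(t,190,170,330,290,5,'pics/t7.png')
k=lambda c:[190+(c[0]+.5)/5-.5,170+(c[1]+.5)/5-.5]
"
```

```text
t 13.55 p [ 0.4692 -0.3641  0.1245] jig mm [ -31.7 -151.5  124.5] zang -0.135 tiltx [-0.019  0.001] F [-0.9  0.1 -4.2] T [-0.12  0.13 -0.02] gap 0.169 q1,6 [-0.749 -0.613]
F tool [ 4.2  0.  -0.8]
delta tool mm [-4.6  1.5  5.9]
```

View pics/t7.png

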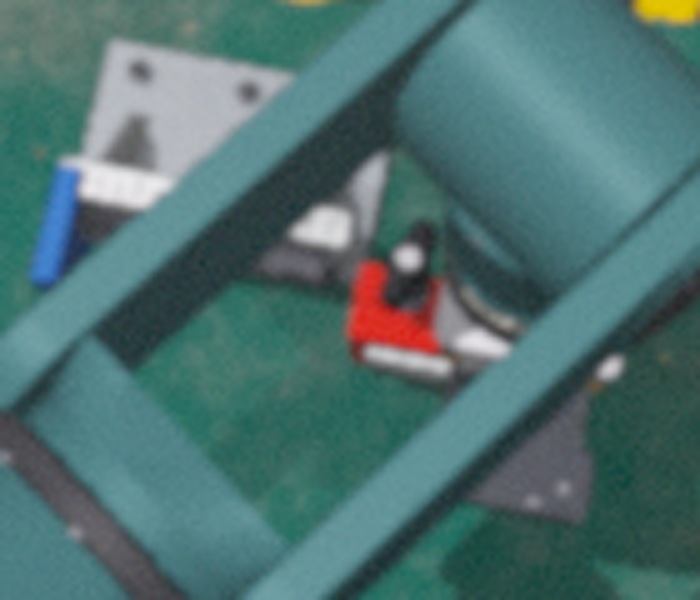

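Call:
{"method": "arm_command", "body": {
  "delta_pos": [
    [-0.008, 0, 0.008],
    [0, 0, 0]
  ],
  "roll": [0, 0],
  "claw": [-1, -1]
}}

```text
time: 13.8
position: [0.476, -0.3647, 0.1331]
tool_rot: [0.048, 0.712, -0.048, 0.698]
ft_force: [0.5, -0.4, -3.4]
finger_gap: 0.171
```

```bash
python3 -c "
from h import *
st(jw(-25,-150,129))
t=Cam('top'); crop(t,230,200,310,260,8,'pics/t8.png')
"
```

```text
t 13.8 p [ 0.476  -0.3647  0.1331] jig mm [ -24.9 -151.2  133.1] zang -0.1365 tiltx [-0.0197  0.0014] F [ 0.5 -0.4 -3.4] T [-0.21  0.11  0.  ] gap 0.171 q1,6 [-0.742 -0.605]
F tool [ 3.4 -0.3  0.6]
delta tool mm [ 4.1  1.2 -0.1]
```

View pics/t8.png

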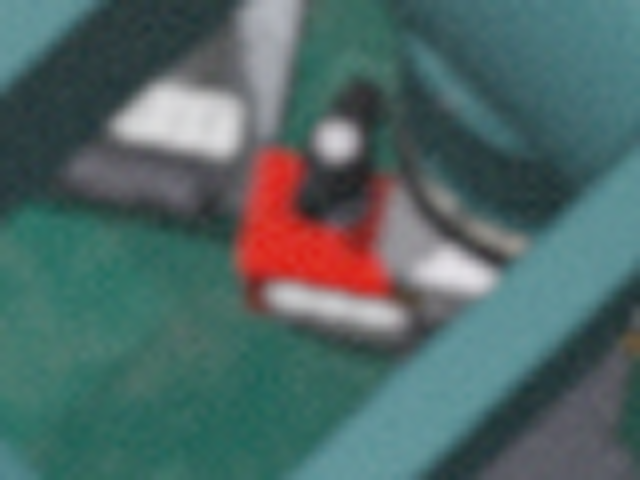

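Call:
{"method": "arm_command", "body": {
  "delta_pos": [
    [0.005, 0.006, 0],
    [0, 0, 0]
  ],
  "roll": [-0.004, 0],
  "claw": [-1, -1]
}}

```text
time: 14.05
position: [0.4751, -0.3579, 0.1273]
tool_rot: [0.047, 0.713, -0.047, 0.698]
ft_force: [-0.5, 0.8, -4.6]
finger_gap: 0.167
```

```bash
python3 -c "
from h import *
st(jw(-25,-138,129))
"
```

```text
t 14.05 p [ 0.4751 -0.3579  0.1273] jig mm [ -26.6 -144.6  127.3] zang -0.133 tiltx [-0.0218  0.0025] F [-0.5  0.8 -4.6] T [-0.17  0.05 -0.01] gap 0.167 q1,6 [-0.734 -0.6  ]
F tool [ 4.6  0.7 -0.5]
delta tool mm [-1.8  6.6  1.5]
```

Call:
{"method": "arm_command", "body": {
  "delta_pos": [
    [-0.003, 0.003, 0.003],
    [0, 0, 0]
  ],
  "roll": [0, 0],
  "claw": [-1, -1]
}}

```text
time: 14.25
position: [0.4783, -0.3548, 0.1301]
tool_rot: [0.047, 0.713, -0.047, 0.698]
ft_force: [0.3, 0.0, -3.8]
finger_gap: 0.168
```

```bash
python3 -c "
from h import *
st(jw(-25,-138,129))
"
```

```text
t 14.25 p [ 0.4783 -0.3548  0.1301] jig mm [ -23.8 -141.1  130.1] zang -0.1331 tiltx [-0.0224  0.0028] F [ 0.3  0.  -3.8] T [-0.21  0.06 -0.02] gap 0.168 q1,6 [-0.726 -0.593]
F tool [3.8 0.1 0.4]
delta tool mm [ 1.2  3.1 -1.1]
```

Call:
{"method": "arm_command", "body": {
  "delta_pos": [
    [0.001, 0.006, 0],
    [0, 0.005, 0]
  ],
  "roll": [0, 0],
  "claw": [-1, -1]
}}

```text
time: 14.45
position: [0.4798, -0.3436, 0.1291]
tool_rot: [0.048, 0.713, -0.047, 0.698]
ft_force: [0.5, 0.5, -3.9]
finger_gap: 0.163
```

```bash
python3 -c "
from h import *
st(jw(-25,-138,129))
"
```

```text
t 14.45 p [ 0.4798 -0.3436  0.1291] jig mm [ -23.8 -129.8  129.1] zang -0.1338 tiltx [-0.0224  0.0026] F [ 0.5  0.5 -3.9] T [-0.18  0.1   0.04] gap 0.163 q1,6 [-0.711 -0.576]
F tool [3.8 0.6 0.5]
delta tool mm [ 0.1 -8.2 -1.2]
```

Call:
{"method": "arm_command", "body": {
  "delta_pos": [
    [0, 0.005, 0],
    [0, 0.005, 0]
  ],
  "roll": [0, 0],
  "claw": [-1, -1]
}}

```text
time: 14.65
position: [0.4813, -0.3326, 0.1291]
tool_rot: [0.048, 0.713, -0.047, 0.698]
ft_force: [-0.3, 0.2, -4.5]
finger_gap: 0.167
```

```bash
python3 -c "
from h import *
st(jw(-24,-138,129))
t=Cam('top'); crop(t,220,190,300,250,8,'pics/t9.png')
"
```

```text
t 14.65 p [ 0.4813 -0.3326  0.1291] jig mm [ -23.8 -118.7  129.1] zang -0.1336 tiltx [-0.0224  0.0028] F [-0.3  0.2 -4.5] T [-0.17  0.04  0.02] gap 0.167 q1,6 [-0.695 -0.56 ]
F tool [ 4.5  0.2 -0.2]
delta tool mm [  0.1 -19.3  -0.2]
```

View pics/t9.png

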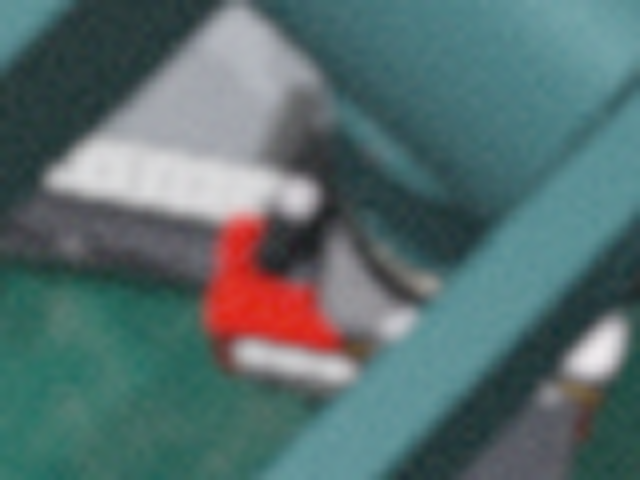

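Call:
{"method": "arm_command", "body": {
  "delta_pos": [
    [0, 0.008, 0],
    [0, 0.008, 0],
    [0, 0.008, 0],
    [0, 0.008, 0]
  ],
  "roll": [0, 0, 0, 0],
  "claw": [-1, -1, -1, -1]
}}

```text
time: 15.1
position: [0.486, -0.2977, 0.1292]
tool_rot: [0.048, 0.713, -0.046, 0.698]
ft_force: [-0.2, -0.3, -4.3]
finger_gap: 0.171
```

```bash
python3 -c "
from h import *
st(jw(-24,-17,129))
"
```

```text
t 15.1 p [ 0.486  -0.2977  0.1292] jig mm [-23.8 -83.5 129.2] zang -0.1334 tiltx [-0.0221  0.0036] F [-0.2 -0.3 -4.3] T [-0.15  0.07 -0.01] gap 0.171 q1,6 [-0.643 -0.509]
F tool [ 4.3 -0.3 -0. ]
delta tool mm [ 0.3 66.5 -0.3]
```

Call:
{"method": "arm_command", "body": {
  "delta_pos": [
    [0, 0.008, -0.004],
    [0, 0.008, 0]
  ],
  "roll": [0, 0],
  "claw": [-1, -1]
}}

```text
time: 15.3
position: [0.4849, -0.2813, 0.1295]
tool_rot: [0.047, 0.712, -0.048, 0.699]
ft_force: [1.9, -2.0, -5.9]
finger_gap: 0.165
```

```bash
python3 -c "
from h import *
st(jw(-24,-17,129))
"
```

```text
t 15.3 p [ 0.4849 -0.2813  0.1295] jig mm [-27.  -67.4 129.5] zang -0.1338 tiltx [-0.0196 -0.0007] F [ 1.9 -2.  -5.9] T [-0.78 -0.21 -0.06] gap 0.165 q1,6 [-0.62  -0.485]
F tool [ 5.8 -1.7  2.2]
delta tool mm [ 0.2 50.4  3. ]
```

Call:
{"method": "arm_command", "body": {
  "delta_pos": [
    [0, 0.008, 0.003],
    [0, 0.01, 0],
    [0, 0.01, 0]
  ],
  "roll": [0, 0, 0],
  "claw": [-1, -1, -1]
}}

```text
time: 15.6
position: [0.4912, -0.2504, 0.1294]
tool_rot: [0.048, 0.713, -0.047, 0.698]
ft_force: [0.2, -0.2, -3.8]
finger_gap: 0.169
```

```bash
python3 -c "
from h import *
st(jw(-24,-17,129))
"
```

```text
t 15.6 p [ 0.4912 -0.2504  0.1294] jig mm [-24.8 -35.9 129.4] zang -0.1338 tiltx [-0.0215  0.0027] F [ 0.2 -0.2 -3.8] T [-0.21  0.11 -0.02] gap 0.169 q1,6 [-0.569 -0.434]
F tool [ 3.8 -0.1  0.3]
delta tool mm [ 0.3 18.9  0.8]
```

Close to the stop; finish in smaller steps.

Call:
{"method": "arm_command", "body": {
  "delta_pos": [
    [0, 0.006, 0],
    [0, 0.005, 0],
    [0, 0.004, 0],
    [0, 0.003, 0]
  ],
  "roll": [0, 0, 0, 0],
  "claw": [-1, -1, -1, -1]
}}

```text
time: 16.0
position: [0.4932, -0.2326, 0.1301]
tool_rot: [0.045, 0.714, -0.049, 0.697]
ft_force: [-2.4, -9.9, -2.8]
finger_gap: 0.166
```

```bash
python3 -c "
from h import *
st(jw(-24,-17,129))
"
```

```text
t 16.0 p [ 0.4932 -0.2326  0.1301] jig mm [-25.2 -18.  130.1] zang -0.1326 tiltx [-0.0234 -0.0047] F [-2.4 -9.9 -2.8] T [-2.2   0.59 -0.01] gap 0.166 q1,6 [-0.535 -0.401]
F tool [  2.9 -10.1  -1. ]
delta tool mm [1.  1.  1.2]
```

Call:
{"method": "arm_command", "body": {
  "delta_pos": [
    [0, 0.003, 0],
    [0, 0, 0],
    [0, 0, 0],
    [0, 0, 0],
    [0, 0, 0],
    [0, 0, 0]
  ],
  "roll": [0, 0, 0, 0, 0, 0],
  "claw": [-1, -1, -0.3, -0.2, -0.2, -0.2]
}}

```text
time: 16.6
position: [0.495, -0.2329, 0.1334]
tool_rot: [0.043, 0.712, -0.052, 0.699]
ft_force: [0.0, 0.4, 0.1]
finger_gap: 0.4
```

```bash
python3 -c "
from h import *
st(jw(-8.7,37,160))
"
```

```text
t 16.6 p [ 0.495  -0.2329  0.1334] jig mm [-23.5 -18.  133.4] zang -0.135 tiltx [-0.0182 -0.0121] F [0.  0.4 0.1] T [-0.05  0.02 -0.05] gap 0.4 q1,6 [-0.532 -0.395]
F tool [-0.1  0.4 -0. ]
delta tool mm [-27.6  54.7  14.2]
```

Call:
{"method": "arm_command", "body": {
  "delta_pos": [
    [-0.045, 0, 0],
    [-0.045, 0, 0],
    [0, 0, 0],
    [0, 0, 0],
    [0, 0, 0],
    [0, 0, 0],
    [0, 0, 0],
    [0, 0, 0],
    [0, 0, 0],
    [0, 0, 0],
    [0, 0, 0],
    [0, 0, 0]
  ],
  "roll": [0, 0, -0.15, -0.15, -0.15, -0.15, -0.15, -0.15, -0.15, -0.15, -0.15, -0.04],
  "claw": [-0.2, -0.2, -0.2, -0.2, -0.2, -0.2, -0.2, -0.2, -0.2, -0.2, -0.2, -0.2]
}}

```text
time: 17.8
position: [0.4981, -0.2302, 0.232]
tool_rot: [-0.419, 0.576, 0.417, 0.565]
ft_force: [0.5, -0.3, -0.1]
finger_gap: 0.399
```

```bash
python3 -c "
from h import *
st(jw(-8.7,37,223))
t=Cam('top'); crop(t,190,170,310,260,6,'pics/t10.png')
s=Cam('scene'); crop(s,170,160,310,270,5,'pics/s10.png')
"
```

```text
t 17.8 p [ 0.4981 -0.2302  0.232 ] jig mm [-20.7 -15.  232. ] zang 1.2649 tiltx [-0.0109 -0.0126] F [ 0.5 -0.3 -0.1] T [ 0.   -0.02 -0.02] gap 0.399 q1,6 [-0.526 -1.793]
F tool [ 0.1 -0.5 -0.1]
delta tool mm [ 8.2 -2.9 53.4]
```

View pics/t10.png

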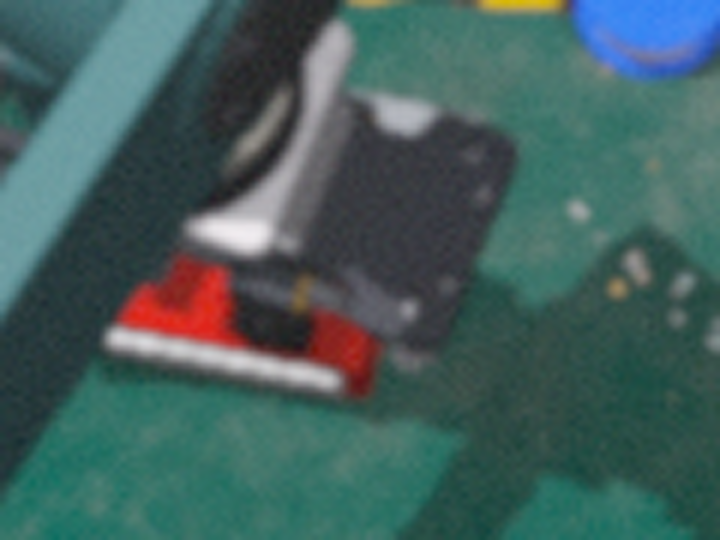

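View pics/s10.png

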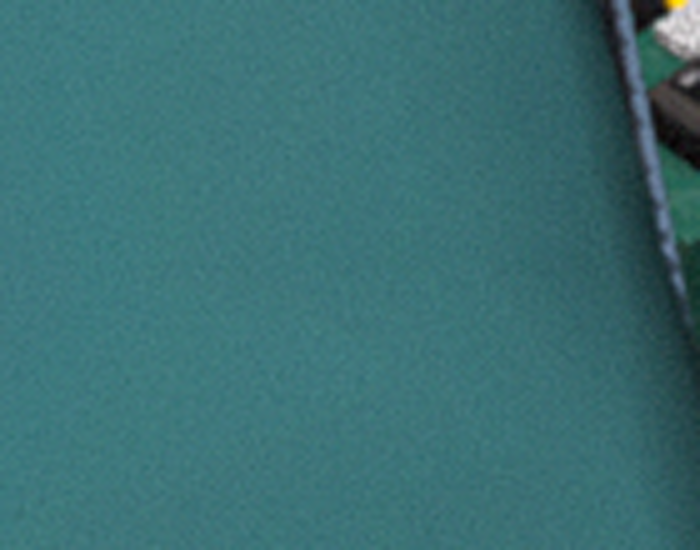

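Call:
{"method": "arm_command", "body": {
  "delta_pos": [
    [0, -0.002, 0.035],
    [0, -0.001, 0.018],
    [0, 0, 0]
  ],
  "roll": [0, 0, 0],
  "claw": [-0.2, -0.2, -0.2]
}}

```text
time: 18.2
position: [0.5177, -0.1802, 0.2317]
tool_rot: [-0.417, 0.578, 0.413, 0.567]
ft_force: [0.4, -0.2, -0.2]
finger_gap: 0.396
```

```bash
python3 -c "
from h import *
st(jw(-8.7,37,160))
t=Cam('top'); crop(t,180,170,300,260,6,'pics/t11.png')
k=lambda c:[190+(c[0]+.5)/6-.5,170+(c[1]+.5)/6-.5]
P=t.plane([k((108,340)),k((343,383))],.075); 
c,s_=np.cos(J['yaw']),np.sin(J['yaw'])
for p in P:
  d=p[:2]-J['o']; print(p,1e3*(c*d[0]+s_*d[1]),1e3*(-s_*d[0]+c*d[1]))
"
```

```text
t 18.2 p [ 0.5177 -0.1802  0.2317] jig mm [ -7.9  37.2 231.7] zang 1.255 tiltx [-0.0097 -0.0131] F [ 0.4 -0.2 -0.2] T [0.04 0.   0.03] gap 0.396 q1,6 [-0.429 -1.686]
F tool [ 0.2 -0.4 -0.1]
delta tool mm [71.7  0.4  0.7]
[ 0.48920944 -0.16540061  0.075     ] -38.08463752229336 48.08485391803403
[ 0.47847314 -0.25549518  0.075     ] -36.81105179131961 -42.63822983355992
```

View pics/t11.png

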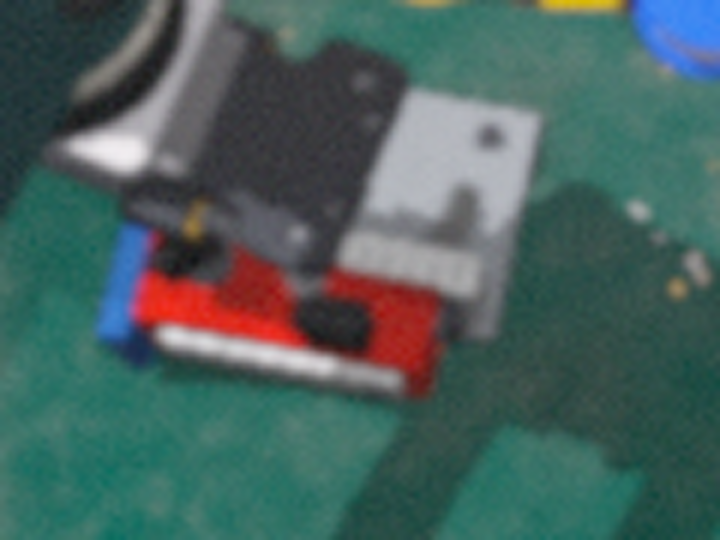

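Call:
{"method": "arm_command", "body": {
  "delta_pos": [
    [0.04, 0, 0],
    [0.03, 0, 0],
    [0, 0, 0]
  ],
  "roll": [0, 0, 0],
  "claw": [-0.2, -0.2, -0.2]
}}

```text
time: 18.55
position: [0.5174, -0.1848, 0.1626]
tool_rot: [-0.418, 0.578, 0.41, 0.568]
ft_force: [0.3, -0.3, -0.1]
finger_gap: 0.401
```

```bash
python3 -c "
from h import *
st(jw(-8.7,37,160))
"
```

```text
t 18.55 p [ 0.5174 -0.1848  0.1626] jig mm [ -7.6  32.6 162.6] zang 1.2517 tiltx [-0.0052 -0.0178] F [ 0.3 -0.3 -0.1] T [ 0.01 -0.04  0.02] gap 0.401 q1,6 [-0.435 -1.687]
F tool [ 0.1 -0.4 -0.2]
delta tool mm [2.5 1.9 4.2]
```

Call:
{"method": "arm_command", "body": {
  "delta_pos": [
    [0.003, 0.001, 0.004],
    [0, 0, 0],
    [0, 0, 0],
    [0, 0, 0],
    [0, 0, 0],
    [0, 0, 0]
  ],
  "roll": [0, 0, 0, 0, 0, 0],
  "claw": [-0.2, -1, -1, -1, -1, -1],
  "squeeze": 45
}}

```text
time: 19.15
position: [0.5186, -0.1823, 0.1644]
tool_rot: [-0.419, 0.578, 0.408, 0.57]
ft_force: [0.5, -0.7, -4.2]
finger_gap: 0.124
```

```bash
python3 -c "
from h import *
st(jw(-8.7,37,160))
"
```

```text
t 19.15 p [ 0.5186 -0.1823  0.1644] jig mm [ -6.7  35.3 164.4] zang 1.2486 tiltx [-0.0005 -0.0194] F [ 0.5 -0.7 -4.2] T [-0.04  0.03 -0.08] gap 0.124 q1,6 [-0.43  -1.679]
F tool [ 4.2 -0.7 -0.4]
delta tool mm [4.4 2.3 1.4]
```

Call:
{"method": "arm_command", "body": {
  "delta_pos": [
    [0, 0, 0.003],
    [0, 0, 0.003]
  ],
  "roll": [0, 0],
  "claw": [-1, -1]
}}

```text
time: 19.35
position: [0.52, -0.1789, 0.1644]
tool_rot: [-0.42, 0.58, 0.406, 0.568]
ft_force: [-2.4, -6.3, 1.2]
finger_gap: 0.117
```

```bash
python3 -c "
from h import *
st(jw(-8.7,37,160))
"
```

```text
t 19.35 p [ 0.52   -0.1789  0.1644] jig mm [ -5.8  38.8 164.4] zang 1.2468 tiltx [-0.0017 -0.025 ] F [-2.4 -6.3  1.2] T [-1.21  0.34 -0.06] gap 0.117 q1,6 [-0.42  -1.667]
F tool [-1.   0.2 -6.8]
delta tool mm [ 4.5  2.6 -2.2]
```

Call:
{"method": "arm_command", "body": {
  "delta_pos": [
    [0, 0, 0],
    [0, 0, 0],
    [0, 0, 0],
    [0, 0, 0]
  ],
  "roll": [0.12, 0.12, 0.12, 0.12],
  "claw": [-1, -1, -1, -1]
}}

```text
time: 19.75
position: [0.5193, -0.1805, 0.165]
tool_rot: [-0.268, 0.663, 0.249, 0.653]
ft_force: [-0.9, -2.1, -0.7]
finger_gap: 0.122
```

```bash
python3 -c "
from h import *
st(jw(-8.7,37,160))
"
```

```text
t 19.75 p [ 0.5193 -0.1805  0.165 ] jig mm [ -6.2  37.1 165. ] zang 0.7497 tiltx [-0.0039 -0.0305] F [-0.9 -2.1 -0.7] T [-0.32  0.15  0.13] gap 0.122 q1,6 [-0.42 -1.17]
F tool [ 0.7 -0.9 -2. ]
delta tool mm [ 5.   2.  -1.5]
```

Call:
{"method": "arm_command", "body": {
  "delta_pos": [
    [0, 0, 0],
    [0, 0, 0],
    [0, 0, 0],
    [0, 0, 0],
    [0, 0, 0],
    [0, 0, 0],
    [0, 0, 0]
  ],
  "roll": [0.13, 0.13, 0.13, 0.13, 0.13, 0.13, 0],
  "claw": [-1, -1, -1, -1, -1, -1, -1]
}}

```text
time: 20.45
position: [0.5178, -0.1822, 0.1668]
tool_rot: [0.009, 0.709, -0.034, 0.704]
ft_force: [-0.8, -0.2, -1.4]
finger_gap: 0.125
```

```bash
python3 -c "
from h import *
st(jw(-8.7,37,160))
"
```

```text
t 20.45 p [ 0.5178 -0.1822  0.1668] jig mm [ -7.5  35.3 166.8] zang -0.0619 tiltx [-0.0077 -0.0353] F [-0.8 -0.2 -1.4] T [ 0.29 -0.07  0.01] gap 0.125 q1,6 [-0.42  -0.358]
F tool [ 1.4 -0.2 -0.7]
delta tool mm [ 6.7  2.1 -1. ]
```

Call:
{"method": "arm_command", "body": {
  "delta_pos": [
    [0.003, 0.004, 0],
    [0.003, 0.004, 0]
  ],
  "roll": [0, 0],
  "claw": [-1, -1]
}}

```text
time: 20.65
position: [0.5185, -0.1801, 0.166]
tool_rot: [0.003, 0.708, -0.039, 0.705]
ft_force: [-6.6, -10.1, 10.4]
finger_gap: 0.123
```

```bash
python3 -c "
from h import *
st(jw(-8.7,37,160))
t=Cam('top'); crop(t,180,170,300,260,6,'pics/t12.png')
"
```

```text
t 20.65 p [ 0.5185 -0.1801  0.166 ] jig mm [ -7.1  37.4 166. ] zang -0.0584 tiltx [-0.0046 -0.0506] F [ -6.6 -10.1  10.4] T [-1.61  1.56  0.11] gap 0.123 q1,6 [-0.409 -0.349]
F tool [ -9.8 -10.9  -6. ]
delta tool mm [ 6.   0.  -1.6]
```

View pics/t12.png

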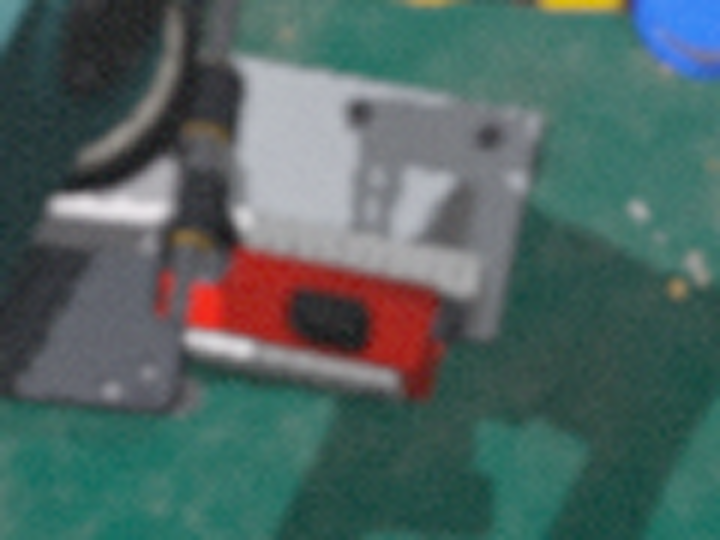

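Call:
{"method": "arm_command", "body": {
  "delta_pos": [
    [0, 0, 0],
    [0, 0, 0],
    [0, 0, 0],
    [0, 0, 0],
    [0, 0, 0],
    [0, 0, 0]
  ],
  "roll": [0.13, 0.13, 0.13, 0.13, 0.13, 0],
  "claw": [-1, -1, -1, -1, -1, -1],
  "squeeze": 58
}}

```text
time: 21.3
position: [0.5159, -0.1803, 0.1676]
tool_rot: [0.229, 0.659, -0.267, 0.665]
ft_force: [-1.0, -2.2, 0.1]
finger_gap: 0.123
```

```bash
python3 -c "
from h import *
st(jw(-8.7,37,160))
"
```

```text
t 21.3 p [ 0.5159 -0.1803  0.1676] jig mm [ -9.6  36.8 167.6] zang -0.7162 tiltx [-0.0097 -0.0529] F [-1.  -2.2  0.1] T [ 0.14  0.47 -0.  ] gap 0.123 q1,6 [-0.409  0.309]
F tool [ 0.  -2.4  0.7]
delta tool mm [7.6 1.  0.5]
```

Call:
{"method": "arm_command", "body": {
  "delta_pos": [
    [0.003, 0, 0],
    [0.002, 0, 0],
    [0, 0, 0],
    [0, 0, 0]
  ],
  "roll": [0.14, 0.14, 0.14, 0.14],
  "claw": [-1, -1, -1, -1]
}}

```text
time: 21.7
position: [0.5153, -0.1793, 0.1679]
tool_rot: [0.405, 0.559, -0.438, 0.576]
ft_force: [0.1, -3.1, -0.8]
finger_gap: 0.126
```

```bash
python3 -c "
from h import *
st(jw(-8.7,37,160))
"
```

```text
t 21.7 p [ 0.5153 -0.1793  0.1679] jig mm [-10.4  37.8 167.9] zang -1.2761 tiltx [-0.0089 -0.052 ] F [ 0.1 -3.1 -0.8] T [0.42 0.5  0.13] gap 0.126 q1,6 [-0.408  0.87 ]
F tool [ 1.  -0.8  2.9]
delta tool mm [7.9 1.4 1. ]
```

Call:
{"method": "arm_command", "body": {
  "delta_pos": [
    [0, 0, 0],
    [0, 0, 0],
    [0, 0, 0]
  ],
  "roll": [0.14, 0.14, 0.14],
  "claw": [-1, -1, -1]
}}

```text
time: 22.0
position: [0.5155, -0.1782, 0.1679]
tool_rot: [-0.517, -0.456, 0.544, -0.478]
ft_force: [-1.1, -2.9, 0.1]
finger_gap: 0.125
```

```bash
python3 -c "
from h import *
st(jw(-8.7,37,160))
"
```

```text
t 22.0 p [ 0.5155 -0.1782  0.1679] jig mm [-10.3  38.9 167.9] zang -1.6976 tiltx [-0.0086 -0.0497] F [-1.1 -2.9  0.1] T [0.57 0.51 0.23] gap 0.125 q1,6 [-0.407  1.291]
F tool [ 0.  -0.8  3.1]
delta tool mm [8.  1.6 1.5]
```

Call:
{"method": "arm_command", "body": {
  "delta_pos": [
    [0, 0, 0],
    [0, 0, 0],
    [0, 0, 0],
    [0, 0, 0],
    [0, 0, 0],
    [0, 0, 0]
  ],
  "roll": [0.08, 0.03, 0, 0, 0, 0],
  "claw": [-1, -1, -1, -0.5, -0.3, -0.3]
}}

```text
time: 22.6
position: [0.5173, -0.1776, 0.1685]
tool_rot: [-0.54, -0.428, 0.565, -0.454]
ft_force: [-0.8, -0.1, 0.8]
finger_gap: 0.334
```

```bash
python3 -c "
from h import *
st(jw(-8.7,37,160))
"
```

```text
t 22.6 p [ 0.5173 -0.1776  0.1685] jig mm [ -8.6  39.7 168.5] zang -1.7943 tiltx [-0.004  -0.0499] F [-0.8 -0.1  0.8] T [ 0.    0.21 -0.03] gap 0.334 q1,6 [-0.406  1.389]
F tool [-0.7 -0.8  0.3]
delta tool mm [8.6 0.1 2.3]
```

Call:
{"method": "arm_command", "body": {
  "delta_pos": [
    [-0.045, 0, 0],
    [-0.045, 0, 0],
    [0, 0, -0.045],
    [0, 0, -0.045],
    [0, 0, -0.045],
    [0, 0, -0.045],
    [0, -0.02, -0.04],
    [0, -0.02, -0.04],
    [0, -0.02, -0.04],
    [0, -0.02, -0.04],
    [0, -0.02, -0.04],
    [0, 0, 0],
    [0, 0, 0]
  ],
  "roll": [0, 0, 0, 0, 0, 0, 0, 0, 0, 0, 0, 0, 0],
  "claw": [0, 0, 0, 0, 0, 0, 0, 0, 0, 0, 0, 0, 0]
}}

```text
time: 23.9
position: [0.5011, 0.2411, 0.2425]
tool_rot: [-0.541, -0.435, 0.559, -0.453]
ft_force: [0.8, 0.2, 0.8]
finger_gap: 0.499
```

```bash
python3 -c "
from h import *
st()
t=Cam('top'); crop(t,180,160,300,260,6,'pics/t13.png')
s=Cam('scene'); crop(s,180,190,280,270,7,'pics/s13.png')
"
```

```text
t 23.9 p [0.5011 0.2411 0.2425] jig mm [-80.1 452.5 242.5] zang -1.7838 tiltx [-0.0039 -0.0359] F [0.8 0.2 0.8] T [ 0.04  0.16 -0.  ] gap 0.499 q1,6 [0.365 2.144]
F tool [-0.8  0.7 -0.3]
```

View pics/t13.png

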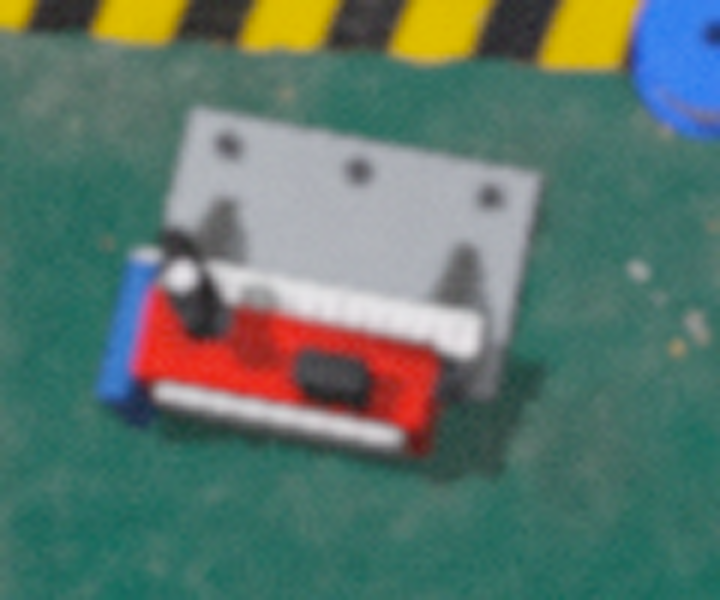

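View pics/s13.png

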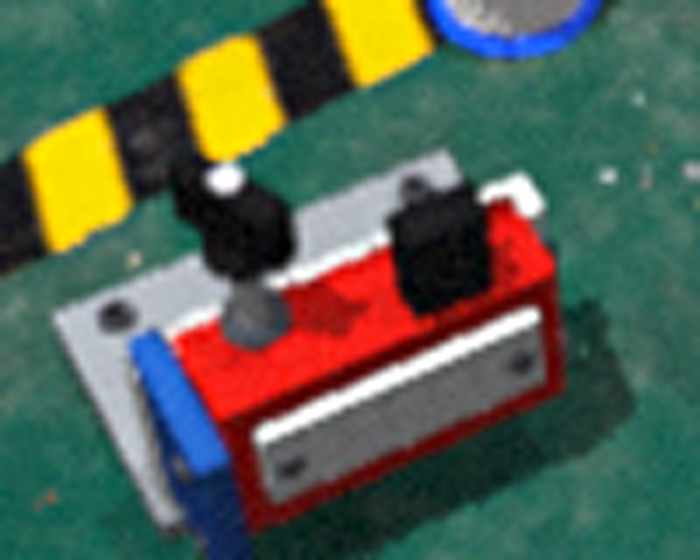

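```bash
python3 - <<'E'
from h import *
t=Cam('top'); s=Cam('scene')
cv2.imwrite('pics/t14.png',np.hstack([cv2.resize(t.img[192:222,198:228],None,fx=13,fy=13,interpolation=cv2.INTER_CUBIC),cv2.resize(cv2.imread('pics/top0.png')[245:275,208:238],None,fx=13,fy=13,interpolation=cv2.INTER_CUBIC)]))
im0=cv2.imread('pics/top0.png')
# dark knob pixels -> plane at bar height, principal axis
for nm,im,(x0,y0,x1,y1),z,cy in(("now",t.img,(203,196,219,219),.148,-7.6),("start",im0,(212,247,232,267),.118,-20.75)):
    g=im[y0:y1,x0:x1].max(2)
    for th in (50,60,70):
        ys,xs=np.nonzero(g<th); P=t.plane(np.c_[xs+x0,ys+y0],z)[:,:2].astype(np.float32)
        f=cv2.fitLine(P,cv2.DIST_L2,0,.01,.01).ravel(); a=np.degrees(np.arctan2(f[1],f[0]))
        print(nm,th,len(P),P.mean(0),"theta deg mod180",((cy-a)%180).round(1))
E
```

```text
now 50 8 [ 0.51029   -0.1883956] theta deg mod180 167.5
now 60 26 [ 0.5110325  -0.18630582] theta deg mod180 153.9
now 70 45 [ 0.51487285 -0.18418108] theta deg mod180 149.2
start 50 21 [ 0.41372484 -0.2157986 ] theta deg mod180 7.3
start 60 43 [ 0.4144702 -0.2153551] theta deg mod180 11.4
start 70 66 [ 0.41646937 -0.21458419] theta deg mod180 4.7
```

View pics/t14.png

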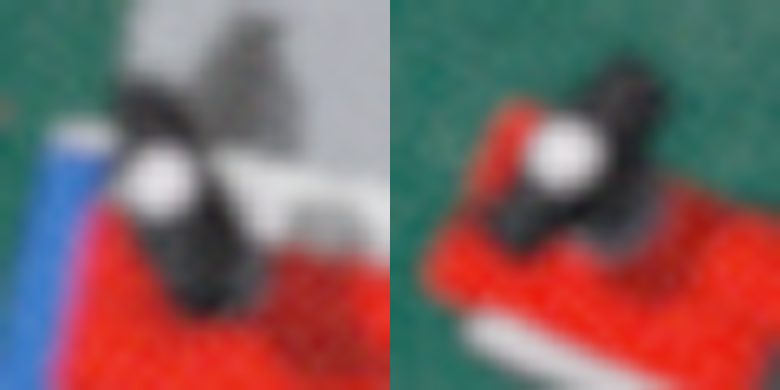

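```bash
python3 - <<'E'
from h import *
t=Cam('top'); b=cv2.imread('pics/top0.png')
for nm,(x0,y0,x1,y1) in dict(tape=(325,240,385,290),brick=(330,185,385,218),spool=(280,148,318,186)).items():
    print(nm,"mean abs diff",np.abs(t.img[y0:y1,x0:x1].astype(int)-b[y0:y1,x0:x1]).mean().round(2))
st(); print(r.job_done())
E
```

```text
tape mean abs diff 2.15
brick mean abs diff 2.69
spool mean abs diff 2.32
t 24.15 p [0.5021 0.2387 0.2427] jig mm [-78.7 450.4 242.7] zang -1.7888 tiltx [-0.0037 -0.0359] F [ 0.5 -0.2  0.4] T [0.04 0.18 0.01] gap 0.498 q1,6 [0.361 2.145]
F tool [-0.4  0.6  0.1]
the job is handed in; nothing more can be done
None
```

The carriage is on the rail, home against the blue stop and clamped. I handed the job in at 24.2 s with the gripper open and clear; no verdict came back.

**What I did:**
- **Feeling for the rail:** I touched the rail and upright with the closed fingertips. This put the rail about 5 mm above nominal.
- **Fitting the carriage:** I gripped the carriage by its post and slid it on with almost no force. I pushed it onto the stop and felt about 10 N.
- **Clamping:** I turned the T-knob clockwise about 3.0 rad in a single grasp, let go and backed off.

**Last checks:**
- **Carriage:** Both cameras show the red block touching the blue stop and parallel to the rail. Earlier, before clamping, one picture put the slot centre at jig y of about 2.7 mm. That is short of the nominal 5 mm but inside the 1–9 mm limit, and about what picture error would explain.
- **Clamp:** I could not measure the shoe force directly.
  - **Torque:** It rose from 0.13 to 0.23 N m near the end of the turn.
  - **Knob angle:** The pictures put the knob at about 2.6–2.7 rad after release, against about 3.2 reached by the tool. I read that as the expected spring-back under load, though 2.6 is slightly below the stated 2.7–3.
- **Bystanders:** The tape roll, power brick and solder spool look the same as at the start, with only image noise between pictures.
- **Probing force:** One probe of the upright's top peaked at about 77 N at the wrist. That is under the 120 N wrist limit but over 40 N. I took the 40 N limit to cover the arm and gripper body rather than the fingertips.

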